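# Tilt a tube block in its cradle with a wedge

## Task

Set the aluminium tube block flat and square in the pocket of the white cradle and let go of it. Then slide the wooden wedge along the bench, thin end first, into the slot in the cradle's open front until the block's edge over the slot has just lifted, about 3 mm, off the cradle floor while the other end stays down in the pocket; finish with the wedge still gripped and held there, nothing else touching the block. Leave the other things on the bench where they are.

Things in the scene. Friction and masses are not known exactly. Their poses are not given: they have to be found in the camera images.
- block_centre (a point): centre of the aluminium tube block, 110 long (x) x 58 wide (y) x 40 high (z, up), about 0.45 kg, rows of tube holes in its top and a few tube caps standing 8 above it; either end may face either way. This point is 20 above its flat underside. It can be gripped across its 58 width.
- cradle: white plastic cradle fixed to the bench, 134 long (x) x 82 wide (y); its place and turn differ each time. Origin: centre of its underside, on the bench. Its x axis points from the slotted front (nearer the robot) to the closed back, z up. Walls reach 25 above the bench.
- pocket (a point): centre of the cradle's pocket floor, 14 above the bench, straight above the cradle's origin; same axes. Pocket 114 (x) x 62 (y) inside, walls 11 high whose upper 6 slope outward as a lead-in (mouth 122 x 70); the side walls stand only at the corners, leaving gaps 80 long at mid-length for fingers.
- slot_mouth (a point): mouth of the cradle's slot, at bench level in the middle of its front face, 67 in front of the cradle's origin; same axes. The slot is 34 wide, open through the front wall and cut through the floor down to the bench; it runs back 114 along x, under the seated block. The wedge slides in it on the bench.
- wedge_grip (a point): grip point of the loose light-wood wedge (140 long, 26 wide, 0.15 kg, flat underside on the bench), in the middle of its upright rear handle: 35 long (x), 20 thick (y), 44 high; 28 above the underside. x points to the thin end: the nose is 122.5 ahead. A push of some newtons is enough; friction keeps it in place.
- wedge_nose (a point): thin end of the wedge at its underside; axes as the grip point. It is 4 high here; the ramp rises evenly (0.22 per mm) to 26 high 100 behind. So the ramp meets the seated block's lower edge when the nose is 45 past that edge, and each further 4.5 lifts it 1; the block may first slide back up to 2 to the pocket's back wall.
- stopper: black rubber stopper, a tapered round plug 42 wide, 36 high, standing (mm); origin at its underside; bystander, leave alone
- spacer: flat light-wood bar 100 x 26 x 14 with no ramp or handle (not the wedge) (mm); origin at its underside; bystander, leave alone
- clamp: blue plastic spring clamp lying flat, about 155 long, 50 wide, 16 high (mm); origin at its underside; bystander, leave alone
- tipbox: pipette tip box, blue with a white lid, 120 x 85 x 57 (mm); origin at its underside; bystander, leave alone
- washbottle: white plastic bottle with a blue cap, 60 across, 150 high (mm); origin at its underside; bystander, leave alone
- jar: amber glass jar, 56 across, 70 high (mm); origin at its underside; bystander, leave alone
Mind the look-alikes: they are no part of the job. What is shaped like the part that bears block_centre but yellow is not meant. Leave any black look-alike of the part that bears wedge_grip alone.

How it is judged (in metres and radians):
On the way:
1. the block lies flat and square on the pocket floor and has been let go (x of block_centre in the frame of cradle between -0.004 and 0.004 m and y of block_centre in the frame of cradle between -0.004 and 0.004 m and angle between the y axis of block_centre and the y axis of cradle, either way round below 0.045 rad and z of block_centre in the frame of pocket below 0.0215 m and angle between block_centre's own z axis and vertical below 0.012 rad and contact force between the fingers and block below 0.1 N and linear speed of block below 0.02 m/s), for 0.2 s.
At the end, for the whole second after the job is handed in: Block within 4 mm and 0.045 rad of square in the pocket, its edge over the slot raised 1.5 to 5 mm (tilt 0.0136 to 0.0455 rad) by the wedge, other end down; wedge on the bench (raised under 4 mm) in the slot, fingers pressing it over 1 N; both at rest, robot not touching the block (x of block_centre in the frame of cradle between -0.004 and 0.004 m and y of block_centre in the frame of cradle between -0.004 and 0.004 m and angle between the y axis of block_centre and the y axis of cradle, either way round below 0.045 rad and angle between block_centre's own z axis and vertical between 0.0136 and 0.0455 rad and z of block_centre in the frame of pocket between 0.0205 and 0.0235 m and contact force between wedge and block above 0.5 N and contact force between each of the fingers, the arm and block below 0.1 N and contact force between the fingers and wedge above 1 N and height (world z) of wedge_grip below 0.032 m and angle between wedge_grip's own z axis and vertical below 0.08 rad and x of wedge_grip in the frame of cradle below -0.08 m and y of wedge_grip in the frame of cradle between -0.02 and 0.02 m and linear speed of each of block, wedge below 0.01 m/s); the arm keeps its last pose, push and grip.
It fails at once if a bystander is moved more than 30 mm (distance of any of stopper, spacer, clamp, tipbox, washbottle, jar from where it was at the start of the episode above 0.03 m).
It also fails if it takes over 64 s, if anything falls off the work surface, if the arm or the gripper's body presses on something with over 40 N, if the wrist force passes 120 N, or if a joint passes its speed limit or range.

## Robot

A 6-joint arm with a two-finger parallel gripper is mounted at the origin on the work surface. World frame = base frame: x ahead of the robot, y to its left, z up, the work surface at z = 0. Lengths are in m, angles in degrees, forces in N, time in s.
With the tool pointing down it reaches from about 0.375 to 0.9 m from the base axis. Payload 3.1 kg.
Tool frame: the origin (TCP) lies on the centre line of the jaws, within the pads' length; the fingertips stand 8 mm ahead of it and the grasp point (between the pads) lies 11 mm behind it; z points along the fingers, y is the direction in which the jaws open and shut (so a half turn about z gives the same grasp; the last joint's range is limited). The gripper opens to 87 mm and grips with 3 to 60 N. Pads are 19 mm wide; open, the fingers measure 117 mm over their backs; the gripper's body (75 mm by 190 mm) begins 51 mm behind the grasp point.
Start: joints at [59.215, 30.224, 82.088, -0, 67.689, -10.227], TCP at [0.219, 0.585, 0.196] pointing down, gripper open.
Joint ranges: [-176.69, 176.69], [-43.24, 126.21], [12.49, 139.97], [-82, 262], [0, 151.66], [-163.58, 163.58]. Speed limits (degrees/s): [159.86, 159.86, 180, 180, 180, 180].

## Interface

Orientations are given as a 3x3 rotation matrix whose columns are the frame's x, y, z axes.
In Python, from rig import * gives the robot as it stands. The module is installed in compiled form; this text tells all that it offers.
- The arm moves only by the tool arm_command, never from a script. Its argument "commands" is a list of rows, each an object with "translation": the shift along the tool's x, y, z scaled (see below), a list of three; "dr": the turn, a rotation vector about the tool's x, y, z scaled (see below), a list of three; "jaw": the closure, from 0 (fully open) to 1 (shut). In form: [{"translation": [x, y, z], "dr": [ax, ay, az], "jaw": jaw}, ...]. A call has 1 to 12 rows; each row shifts and turns the commanded pose from where the row before left it, along the tool's axes as they then stand; what a row does not reach is not made up. The controller multiplies each number of a shift by 25 mm and each number of a turn by 6 degrees. A row lasts 1/12 s, in which the tool goes at most 41.7 mm and 7.16 degrees, less where a joint would pass 70% of its speed; a pose out of reach is approached as far as the arm can. A call with a number of a shift or a turn outside -1 to 1 is refused whole. A call with a gripper value outside its range is refused whole. The fingers move at their own pace and stop on an object; the grip force is fixed at half the most. Time passes only in rows, so rows that do not move let the fingers close. It gives the time, the measured TCP pose, the force and the opening at its end, in the units of the state.
- read_state(): the state, without advancing time (a new reading comes with each control period).
- capture(name): name is "scene" or "top"; returns (picture, depth): 420x560x3 uint8, red, green, blue; 420x560 float32, m along the optical axis (not along the pixel's ray), 0 where there is no reading.
- camera_model(name): a dict with "intrinsics" (3x3 intrinsics, pixels), "pose" (4x4, takes a point from camera to world coordinates). Camera axes: x right, y down, z forward; pixel columns grow to the right and rows downward; lengths in m; the calibration is good to about 2 mm. A picture is of the moment at which its call begins. camera_model takes no time and is no camera call.
- hand_in(): hands the job in, once; it reports no verdict.
The state is a dict: "time_s": time; "joint_positions": joint angles; "qvel": joint speeds; "tau": joint torques, N m; "position": TCP position; "tcp_rot": TCP orientation; "force": force on the tool from outside, world axes, zero at the start; "moment": the same for the moment, N m; "opening": opening from 0.0 (shut) to 1.0 (fully open).
Only numpy, scipy, OpenCV 4.12 (cv2) and the standard library are available. Lean on these libraries where they do the work, as an engineer would, in place of code of your own. Each camera call takes 0.05 s, during which the arm holds its last target.

## Working session

There is one attempt and no reset: what is moved stays moved. The work goes in short steps, Python scripts to look and compute and a tool call to move; the robot and the scene stay as the last step left them, time stands still between calls to the robot, and variables do not carry over. Pictures are saved under pics/ and viewed, and the job is handed in when it is done.

Besides the shell and the picture viewer there is one more tool, called after "Emit:" as name(argument=value, ...) on one line, values as JSON. arm_command: Moves the arm, as the interface text tells. Its arguments: {"type":"object","properties":{"commands":{"type":"array"}},"required":["commands"]}

```bash
mkdir -p pics
python3 - <<'E'
from rig import *
import cv2,numpy as np
for n in("scene","top"):
    p,d=capture(n); cv2.imwrite(f"pics/{n}0.png",p[:,:,::-1]); np.save(f"{n}0_d.npy",d); np.save(f"{n}0_p.npy",p)
    c=camera_model(n); print(n,c['intrinsics'],np.round(c['pose'],4))
s=read_state(); print(s)
E
```

```text
scene [[393.29255799   0.         279.78842102]
 [  0.         393.29255799 213.62343422]
 [  0.           0.           1.        ]] [[ 0.0887  0.8234 -0.5606  1.0668]
 [ 0.996  -0.0807  0.039  -0.0536]
 [-0.0131 -0.5618 -0.8272  0.8474]
 [ 0.      0.      0.      1.    ]]
top [[426.21087496   0.         277.19410835]
 [  0.         426.21087496 209.53354637]
 [  0.           0.           1.        ]] [[-2.8000e-03 -9.9910e-01  4.1500e-02  4.4380e-01]
 [-9.9990e-01  3.2000e-03  9.7000e-03 -1.0000e-04]
 [-9.8000e-03 -4.1500e-02 -9.9910e-01  1.2732e+00]
 [ 0.0000e+00  0.0000e+00  0.0000e+00  1.0000e+00]]
{'time_s': 0.1, 'joint_positions': array([ 5.92139485e+01,  3.02744802e+01,  8.21506586e+01,  3.66407245e-04,
        6.76885347e+01, -1.02262754e+01]), 'qvel': array([ 0.12999141, -0.15891581, -0.21984216, -0.0538945 ,  0.1129168 ,
        0.11826826]), 'tau': array([-2.75615148e-04, -4.40986526e+01, -1.77149820e+01,  6.35048677e-02,
        5.34641964e-02, -5.98398856e-05]), 'position': array([0.21907456, 0.58457564, 0.19485156]), 'tcp_rot': array([[-9.36305275e-01,  3.51185693e-01, -1.02054873e-03],
       [ 3.51186994e-01,  9.36303797e-01, -1.70137550e-03],
       [ 3.58044917e-04, -1.95141030e-03, -9.99998032e-01]]), 'force': array([-0.37648103, -0.45929001, -0.21094664]), 'moment': array([-0.03288989,  0.00657799, -0.01254855]), 'opening': 0.9964875815315138}
```

View pics/scene0.png

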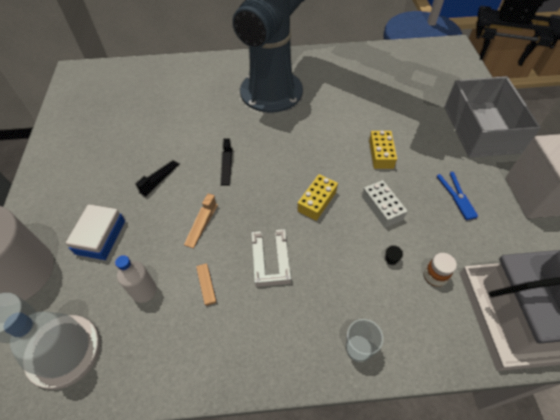

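View pics/top0.png

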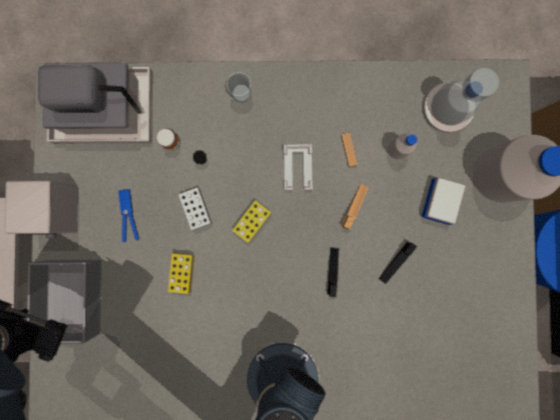

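The scene shows the aluminium block at about top (194,209), the cradle at (298,167) with its slot opening toward the robot, and the wooden wedge at (355,205). The yellow blocks and black wedges are look-alikes. I'll enlarge the top view.

```bash
cat > h.py <<'E'
import numpy as np,cv2
from rig import *
def rays(n,uv):
    c=camera_model(n);K=c['intrinsics'];P=c['pose']
    uv=np.atleast_2d(uv).astype(float)
    r=np.c_[(uv[:,0]-K[0,2])/K[0,0],(uv[:,1]-K[1,2])/K[1,1],np.ones(len(uv))]
    return P[:3,3],r@P[:3,:3].T
def onplane(n,uv,z):
    o,r=rays(n,uv); return o+r*((z-o[2])/r[:,2])[:,None]
def cloud(n,d):
    v,u=np.mgrid[0:420,0:560]
    o,r=rays(n,np.c_[u.ravel(),v.ravel()])
    return (o+r*d.reshape(-1,1)).reshape(420,560,3)
E
python3 - <<'E'
from h import *
p=np.load("top0_p.npy")[:,:,::-1]
d=np.load("top0_d.npy"); X=cloud("top",d)
a=[cv2.resize(p[y:y+60,x:x+66],None,fx=6,fy=6,interpolation=cv2.INTER_CUBIC) for x,y in((163,180),(265,137),(322,175))]
a.append(np.zeros_like(a[0]))
cv2.imwrite("pics/crop.png",np.vstack([np.hstack(a[:2]),np.hstack(a[2:])]))
for (u,v) in((298,147),(290,175),(298,180),(298,210),(360,188),(351,220),(194,209),(186,205),(270,190)): print(u,v,np.round(X[v,u],4))
E
```

```text
298 147 [ 0.6812 -0.05    0.0186]
290 175 [ 0.5976 -0.0259  0.0215]
298 180 [ 0.5854 -0.0504 -0.0032]
298 210 [ 0.495  -0.0498  0.0014]
360 188 [ 0.5593 -0.2334  0.0115]
351 220 [ 0.464  -0.2005  0.0443]
194 209 [0.4972 0.2526 0.0435]
186 205 [0.5089 0.276  0.0429]
270 190 [ 0.5556  0.0338 -0.0025]
```

View pics/crop.png

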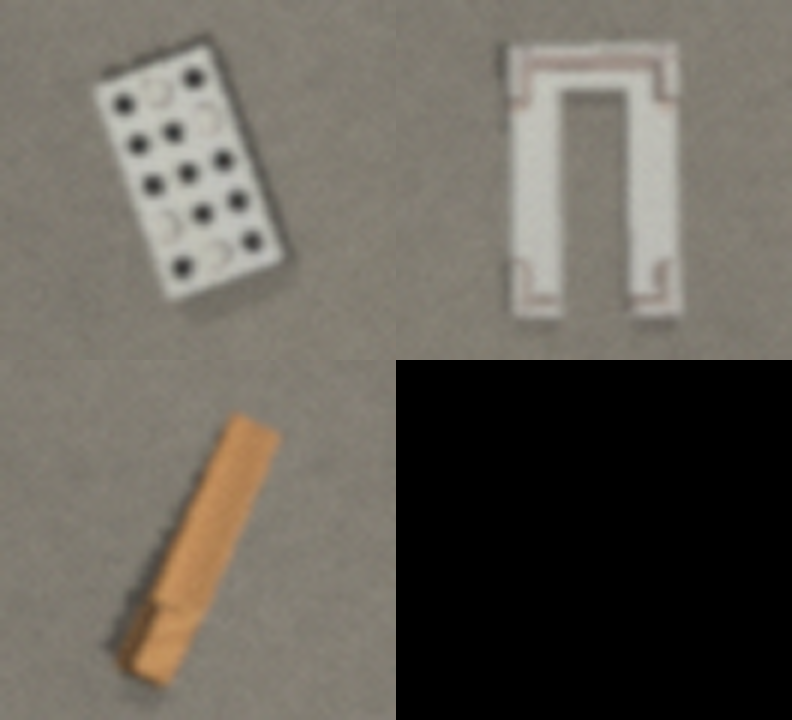

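```bash
cat > meas.py <<'E'
from h import *
S=4
def mask(p,kind):
    hsv=cv2.cvtColor(p,cv2.COLOR_RGB2HSV); h,s,v=[hsv[...,i].astype(int) for i in range(3)]
    q=p.astype(int)
    if kind=='white': return ((v>160)&(s<45))
    if kind=='wood': return (s>70)&(h>5)&(h<22)&(v>100)
def rect(name,p,kind,roi,z):
    x0,y0,x1,y1=roi
    c=cv2.resize(p[y0:y1,x0:x1],None,fx=S,fy=S,interpolation=cv2.INTER_CUBIC)
    m=mask(c,kind).astype(np.uint8)
    m=cv2.morphologyEx(m,cv2.MORPH_CLOSE,np.ones((9,9)))
    cs,_=cv2.findContours(m,cv2.RETR_EXTERNAL,cv2.CHAIN_APPROX_NONE)
    k=max(cs,key=cv2.contourArea)[:,0,:].astype(float)
    uv=(k+0.5)/S-0.5+[x0,y0]
    W=onplane(name,uv,z)[:,:2]
    r=cv2.minAreaRect((W*1000).astype(np.float32))
    b=cv2.boxPoints(r)
    return r,b,W,uv
E
python3 - <<'E'
from meas import *
p=np.load("top0_p.npy")
for n,k,roi,z in(("block","white",(165,175,225,240),.040),("cradle","white",(270,130,330,205),.025),("wedge","wood",(330,175,380,240),.02),):
    r,b,W,uv=rect("top",p,k,roi,z); print(n,np.round(r[0],1),np.round(r[1],1),round(r[2],2)); print(np.round(b,1).tolist())
d=np.load("top0_d.npy"); X=cloud("top",d)
# wedge handle: high depth points
m=mask(p,'wood'); m[:, :330]=0;m[:,380:]=0;m[:175]=0;m[240:]=0
H=X[m&(X[...,2]>.036)]; print("handle top",len(H),np.round(cv2.minAreaRect((H[:,:2]*1000).astype(np.float32)),1) if 0 else cv2.minAreaRect((H[:,:2]*1000).astype(np.float32)), H.mean(0))
E
```

```text
block [499.  254.1] [109.2  58.3] 19.98
[[437.70001220703125, 262.79998779296875], [457.6000061035156, 208.0], [560.2999877929688, 245.39999389648438], [540.4000244140625, 300.1000061035156]]
cradle [622.4 -48.9] [132.1  81.2] 0.4
[[556.0999755859375, -8.800000190734863], [556.7000122070312, -90.0], [688.7999877929688, -89.0999984741211], [688.2000122070312, -7.900000095367432]]
wedge [ 504.6 -216.3] [ 31.6 140.4] 65.34
[[434.20001220703125, -201.39999389648438], [561.7000122070312, -260.0], [574.9000244140625, -231.1999969482422], [447.3999938964844, -172.6999969482422]]
handle top 90 ((459.64593505859375, -105.14344024658203), (209.69798278808594, 34.749168395996094), 89.18685913085938) [ 0.45796629 -0.19075533  0.07134558]
```

Run:
```python
from meas import *
p=np.load("top0_p.npy"); 
c=cv2.resize(p[178:235,338:374,::-1],None,fx=14,fy=14,interpolation=cv2.INTER_CUBIC)[:,:]
c=c[:,:]; c=cv2.resize(c,None,fx=.74,fy=.74); cv2.imwrite("pics/wz.png",c); print(c.shape)
s=np.load("scene0_p.npy")
a=[cv2.resize(s[y:y+75,x:x+65,::-1],None,fx=6,fy=6,interpolation=cv2.INTER_CUBIC) for x,y in((170,180),(238,220))]
cv2.imwrite("pics/sz.png",np.hstack(a))
```

```text
(591, 373, 3)
```

View pics/wz.png

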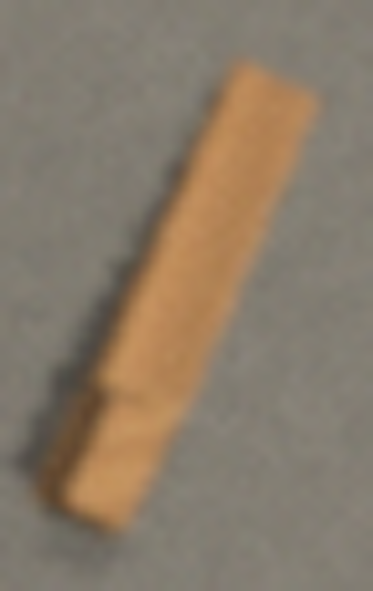

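View pics/sz.png

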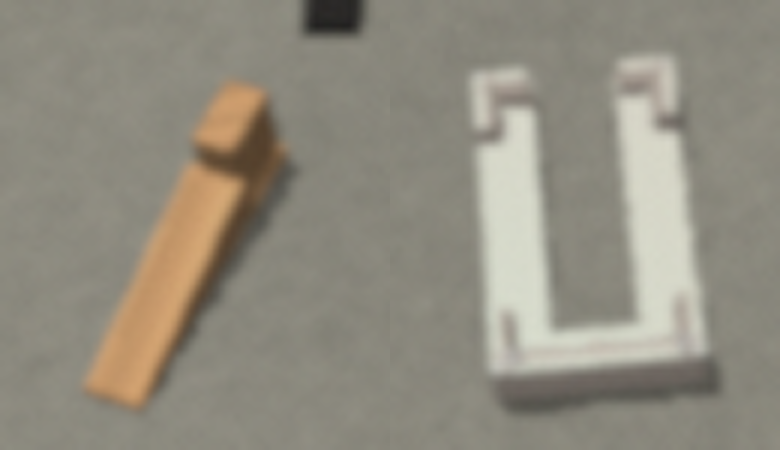

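Run:
```python
from meas import *
f=lambda a:(np.array(a,float)+.5)/10.36-.5+[338,178]
N=onplane("top",f([[243,60],[319,95]]),.004)[:,:2]*1000
T=onplane("top",f([[62,495],[120,530],[108,392],[172,415]]),.044)[:,:2]*1000
nm=N.mean(0); hm=T[:2].mean(0)
d=nm-hm; print(N,T,np.hypot(*d),np.degrees(np.arctan2(d[1],d[0])),np.hypot(*(N[1]-N[0])),np.hypot(*(T[1]-T[0])))
u=d/np.hypot(*d); print("grip from nose",nm-122.5*u,"from rear",hm+17.5*u)
# scene view: sz scale 6, origin 170,180 wedge
g=lambda a,o:(np.array(a,float)+.5)/6-.5+o
N=onplane("scene",g([[85,385],[140,405]],[170,180]),.004)[:,:2]*1000
T=onplane("scene",g([[232,80],[270,95],[195,138],[240,155]],[170,180]),.044)[:,:2]*1000
nm=N.mean(0);hm=T[:2].mean(0);d=nm-hm;print(nm,hm,np.hypot(*d),np.degrees(np.arctan2(d[1],d[0])));u=d/np.hypot(*d);print(hm+17.5*u, T.mean(0))
s=np.load("scene0_p.npy")
r,b,W,uv=rect("scene",s,"white",(355,175,412,228),.04);print("block",r)
C=onplane("scene",g(np.array([[475,72],[675,55],[710,360],[495,375]])-[390,0],[238,220]),.025)[:,:2]*1000
print("cradle",C,C.mean(0))
```

```text
[[ 573.91674991 -237.90632025]
 [ 563.72898805 -259.62277101]] [[ 448.75866736 -178.90250349]
 [ 439.00207777 -194.89323952]
 [ 477.33936413 -191.93670371]
 [ 470.89123329 -209.63400607]] 139.42063253700297 -26.342827061015488 23.987386794413165 18.732182978049597
grip from nose [ 459.04388195 -194.40625272] from rear [ 459.563085   -194.66334192]
[ 567.69919489 -246.6833763 ] [ 445.28765499 -184.71714419] 137.2020372435349 -26.849095721785236
[ 460.90113997 -192.62088297] [ 460.17010663 -191.60165551]
block ((498.9346923828125, 254.4398956298828), (112.15847778320312, 59.3956413269043), 20.016530990600586)
cradle [[555.90634299 -87.97804671]
 [555.67131193  -5.76713996]
 [692.15722362  -5.66503334]
 [690.59078296 -86.99343716]] [623.58141537 -46.60091429]
```

Emit:
arm_command(commands=[{"translation":[0,0,0],"dr":[0,0,-0.966],"jaw":0},{"translation":[0,0,0],"dr":[0,0,-0.966],"jaw":0},{"translation":[0,0,0],"dr":[0,0,-0.966],"jaw":0},{"translation":[0,0,0],"dr":[0,0,-0.966],"jaw":0},{"translation":[0,0,0],"dr":[0,0,-0.966],"jaw":0},{"translation":[0,0,0],"dr":[0,0,-0.966],"jaw":0},{"translation":[0,0,0],"dr":[0,0,-0.966],"jaw":0},{"translation":[0,0,0],"dr":[0,0,0],"jaw":0}])

```text
time_s: 0.77
position: [0.2192, 0.5848, 0.1952]
tcp_rot: [[-0.939, -0.344, -0.001], [-0.344, 0.939, -0.001], [0.001, -0.001, -1.0]]
force: [-0.7, -0.5, 0.7]
opening: 0.999
```

```bash
cat >> h.py <<'E'
def go(x,y,z):
    s=read_state();R=s['tcp_rot'];p=s['position']
    d=R.T@(np.array([x,y,z])-p)/.025
    ry=np.degrees(np.arctan2(R[1,1],R[0,1]))
    print("t",round(s['time_s'],2),"pos",np.round(p,4),"yhead",round(ry,2),"tilt",np.round(R[:,2],4),"F",np.round(s['force'],1),"op",round(s['opening'],3),"j6",round(s['joint_positions'][5],1))
    print("units",np.round(d,3),"per 10",np.round(d/10,4),"per 12",np.round(d/12,4), "min rows",int(np.ceil(np.abs(d).max())))
E
python3 -c "
from h import *
go(.499,.254,.195)"
python3 - <<'E'
from meas import *
p=np.load("top0_p.npy"); s=np.load("scene0_p.npy")
# slot edges: row/col intensity profile
for n,im,rows in(("top",p,range(165,186,4)),("scene",s,range(243,272,4))):
    g=im.astype(float).mean(2)
    for v in rows:
        lo,hi=(270,330) if n=="top" else (243,300)
        r=g[v,lo:hi]; x=np.arange(lo,hi); th=160
        cr=[round(x[i]+(th-r[i])/(r[i+1]-r[i]),2) for i in range(len(r)-1) if (r[i]-th)*(r[i+1]-th)<0]
        if len(cr)==4:
            W=onplane(n,np.c_[cr,[v]*4],.014)*1000; print(n,v,np.round(W[:,1],1),np.round(W[1:3].mean(0),1),round(W[1,1]-W[2,1],1))
        else: print(n,v,cr)
E
```

```text
t 0.77 pos [0.2192 0.5848 0.1952] yhead 110.11 tilt [-6.0e-04 -1.1e-03 -1.0e+00] F [-0.7 -0.5  0.7] op 0.999 j6 -50.9
units [-5.9590e+00 -1.6273e+01  1.6000e-02] per 10 [-5.9590e-01 -1.6273e+00  1.6000e-03] per 12 [-4.9660e-01 -1.3561e+00  1.3000e-03] min rows 17
top 165 [ -9.1 -30.8 -66.6 -89. ] [628.2 -48.7  14. ] 35.7
top 169 [ -8.9 -30.7 -66.4 -89.4] [616.3 -48.5  14. ] 35.7
top 173 [ -8.9 -31.5 -66.4 -89.4] [604.4 -49.   14. ] 34.9
top 177 [ -8.8 -31.5 -67.6 -89.2] [592.5 -49.6  14. ] 36.1
top 181 [np.float64(284.99), np.float64(285.12), np.float64(286.23), np.float64(291.74), np.float64(303.9), np.float64(307.49), np.float64(310.32), np.float64(311.33)]
top 185 [np.float64(284.76), np.float64(285.95), np.float64(286.17), np.float64(291.58), np.float64(304.26), np.float64(307.72), np.float64(310.1), np.float64(311.38)]
scene 243 [-80.8 -64.8 -32.3  -7.1] [585.7 -48.5  14. ] -32.5
scene 247 [-90.5 -65.1 -32.5  -6.6] [596.9 -48.8  14. ] -32.6
scene 251 [-90.3 -65.  -32.3  -5.9] [608.  -48.6  14. ] -32.7
scene 255 [-90.4 -64.7 -31.9  -6.5] [618.9 -48.3  14. ] -32.8
scene 259 [-89.9 -64.5 -32.   -5.8] [629.7 -48.3  14. ] -32.5
scene 263 [-90.2 -64.6 -31.8  -6.3] [640.4 -48.2  14. ] -32.9
scene 267 [np.float64(253.15), np.float64(278.01), np.float64(289.39)]
scene 271 [-90.3 -64.  -31.9  -6. ] [661.3 -47.9  14. ] -32.2
```

Emit:
arm_command(commands=[{"translation":[-0.35,-0.957,0],"dr":[0,0,0],"jaw":0},{"translation":[-0.35,-0.957,0],"dr":[0,0,0],"jaw":0},{"translation":[-0.35,-0.957,0],"dr":[0,0,0],"jaw":0},{"translation":[-0.35,-0.957,0],"dr":[0,0,0],"jaw":0},{"translation":[-0.35,-0.957,0],"dr":[0,0,0],"jaw":0},{"translation":[-0.35,-0.957,0],"dr":[0,0,0],"jaw":0},{"translation":[-0.35,-0.957,0],"dr":[0,0,0],"jaw":0},{"translation":[-0.35,-0.957,0],"dr":[0,0,0],"jaw":0},{"translation":[-0.35,-0.957,0],"dr":[0,0,0],"jaw":0},{"translation":[-0.35,-0.957,0],"dr":[0,0,0],"jaw":0},{"translation":[-0.35,-0.957,0],"dr":[0,0,0],"jaw":0},{"translation":[-0.35,-0.957,0],"dr":[0,0,0],"jaw":0}])

```text
time_s: 1.77
position: [0.4168, 0.3503, 0.1956]
tcp_rot: [[-0.941, -0.339, -0.0], [-0.339, 0.941, -0.0], [0.001, 0.0, -1.0]]
force: [0.9, -0.3, -0.3]
opening: 1.002
```

Emit:
arm_command(commands=[{"translation":[-0.35,-0.957,0],"dr":[0,0,0],"jaw":0},{"translation":[-0.35,-0.957,0],"dr":[0,0,0],"jaw":0},{"translation":[-0.35,-0.957,0],"dr":[0,0,0],"jaw":0},{"translation":[-0.35,-0.957,0],"dr":[0,0,0],"jaw":0},{"translation":[-0.35,-0.957,0],"dr":[0,0,0],"jaw":0},{"translation":[0,0,0.9],"dr":[0,0,0],"jaw":0},{"translation":[0,0,0.9],"dr":[0,0,0],"jaw":0},{"translation":[0,0,0.9],"dr":[0,0,0],"jaw":0},{"translation":[0,0,0.9],"dr":[0,0,0],"jaw":0},{"translation":[0,0,0],"dr":[0,0,0],"jaw":0},{"translation":[0,0,0],"dr":[0,0,0],"jaw":0}])

```text
time_s: 2.68
position: [0.4974, 0.2536, 0.1048]
tcp_rot: [[-0.94, -0.341, -0.003], [-0.341, 0.94, -0.001], [0.003, 0.0, -1.0]]
force: [-0.9, 0.0, 0.3]
opening: 0.999
```

```bash
python3 -c "
from h import *
go(.499,.254,.018)"
```

```text
t 2.68 pos [0.4974 0.2536 0.1048] yhead 109.91 tilt [-3.3e-03 -9.0e-04 -1.0e+00] F [-0.9  0.   0.3] op 0.999 j6 -94.4
units [-0.079 -0.009  3.47 ] per 10 [-0.0079 -0.0009  0.347 ] per 12 [-0.0066 -0.0008  0.2892] min rows 4
```

Emit:
arm_command(commands=[{"translation":[-0.02,0,0.7],"dr":[0,0,0],"jaw":0},{"translation":[-0.02,0,0.7],"dr":[0,0,0],"jaw":0},{"translation":[-0.02,0,0.7],"dr":[0,0,0],"jaw":0},{"translation":[-0.02,0,0.7],"dr":[0,0,0],"jaw":0},{"translation":[0,0,0.67],"dr":[0,0,0],"jaw":0},{"translation":[0,0,0],"dr":[0,0,0],"jaw":0},{"translation":[0,0,0],"dr":[0,0,0],"jaw":0},{"translation":[0,0,0],"dr":[0,0,0],"jaw":1},{"translation":[0,0,0],"dr":[0,0,0],"jaw":1},{"translation":[0,0,0],"dr":[0,0,0],"jaw":1},{"translation":[0,0,0],"dr":[0,0,0],"jaw":1},{"translation":[0,0,0],"dr":[0,0,0],"jaw":1}])

```text
time_s: 3.68
position: [0.5007, 0.2548, 0.0197]
tcp_rot: [[-0.94, -0.342, 0.001], [-0.342, 0.94, 0.0], [-0.001, -0.0, -1.0]]
force: [0.2, 0.6, -0.7]
opening: 0.706
```

Emit:
arm_command(commands=[{"translation":[0,0,0],"dr":[0,0,0],"jaw":1},{"translation":[0,0,0],"dr":[0,0,0],"jaw":1},{"translation":[0,0,0],"dr":[0,0,0],"jaw":1}])

```text
time_s: 3.93
position: [0.5002, 0.2546, 0.019]
tcp_rot: [[-0.94, -0.342, -0.0], [-0.342, 0.94, -0.0], [0.0, 0.0, -1.0]]
force: [-0.3, -0.0, 0.3]
opening: 0.48
```

Run:
```python
from meas import *
go(.499,.254,.13)
p,d=capture("top"); cv2.imwrite("pics/t1.png",cv2.resize(p[150:270,130:290,::-1],None,fx=5,fy=5,interpolation=cv2.INTER_CUBIC))
p,d=capture("scene"); cv2.imwrite("pics/s1.png",cv2.resize(p[130:250,320:480,::-1],None,fx=5,fy=5,interpolation=cv2.INTER_CUBIC))
```

```text
t 3.93 pos [0.5002 0.2546 0.019 ] yhead 110.01 tilt [-1.e-04 -0.e+00 -1.e+00] F [-0.3 -0.   0.3] op 0.48 j6 -94.4
units [ 0.055 -0.006 -4.44 ] per 10 [ 0.0055 -0.0006 -0.444 ] per 12 [ 0.0046 -0.0005 -0.37  ] min rows 5
```

View pics/s1.png

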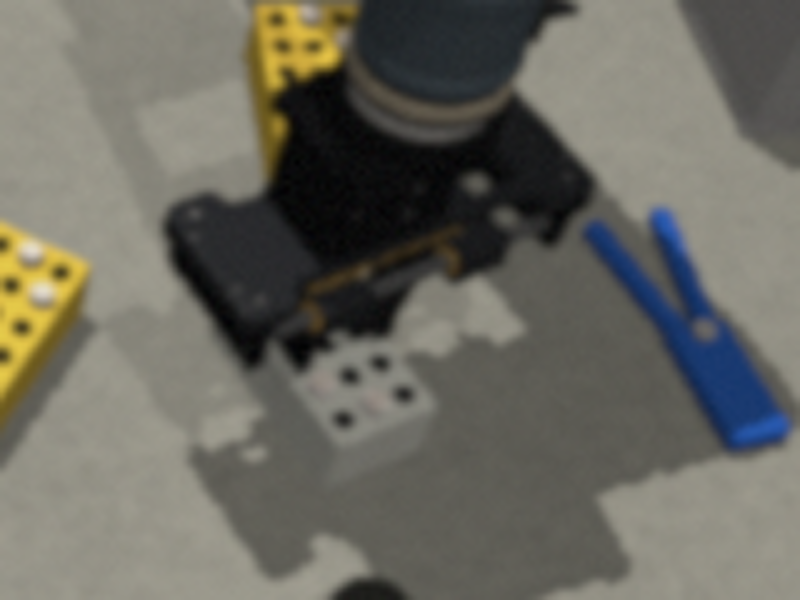

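Emit:
arm_command(commands=[{"translation":[0,0,0],"dr":[0,0,0],"jaw":1},{"translation":[0,0,0],"dr":[0,0,0],"jaw":1},{"translation":[0,0,0],"dr":[0,0,0],"jaw":1}])

```text
time_s: 4.28
position: [0.5003, 0.2546, 0.0189]
tcp_rot: [[-0.94, -0.342, -0.0], [-0.342, 0.94, -0.0], [0.0, 0.0, -1.0]]
force: [-0.4, -0.2, 0.2]
opening: 0.158
```

View pics/t1.png

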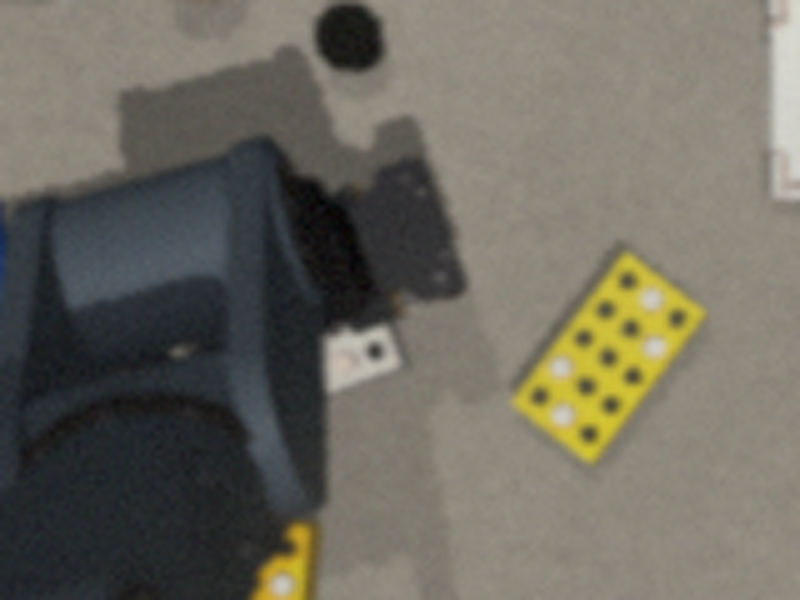

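Emit:
arm_command(commands=[{"translation":[0,0,0],"dr":[0,0,0],"jaw":1},{"translation":[0,0,0],"dr":[0,0,0],"jaw":1},{"translation":[0,0,0],"dr":[0,0,0],"jaw":1},{"translation":[0,0,-0.2],"dr":[0,0,0],"jaw":1},{"translation":[0,0,-0.2],"dr":[0,0,0],"jaw":1},{"translation":[0,0,-0.4],"dr":[0,0,0],"jaw":1},{"translation":[0,0,0],"dr":[0,0,0],"jaw":1}])

```text
time_s: 4.87
position: [0.5017, 0.2551, 0.0411]
tcp_rot: [[-0.94, -0.342, 0.004], [-0.342, 0.94, 0.001], [-0.004, -0.0, -1.0]]
force: [0.4, 0.7, 0.1]
opening: 0.007
```

Run:
```python
from meas import *
go(.499,.254,.13)
p,d=capture("scene"); cv2.imwrite("pics/s2.png",cv2.resize(p[150:230,330:440,::-1],None,fx=7,fy=7,interpolation=cv2.INTER_CUBIC))
```

```text
t 4.87 pos [0.5017 0.2551 0.0411] yhead 110.02 tilt [ 0.0036  0.001  -1.    ] F [0.4 0.7 0.1] op 0.007 j6 -94.4
units [ 0.104 -0.004 -3.557] per 10 [ 0.0104 -0.0004 -0.3557] per 12 [ 0.0087 -0.0004 -0.2964] min rows 4
```

View pics/s2.png

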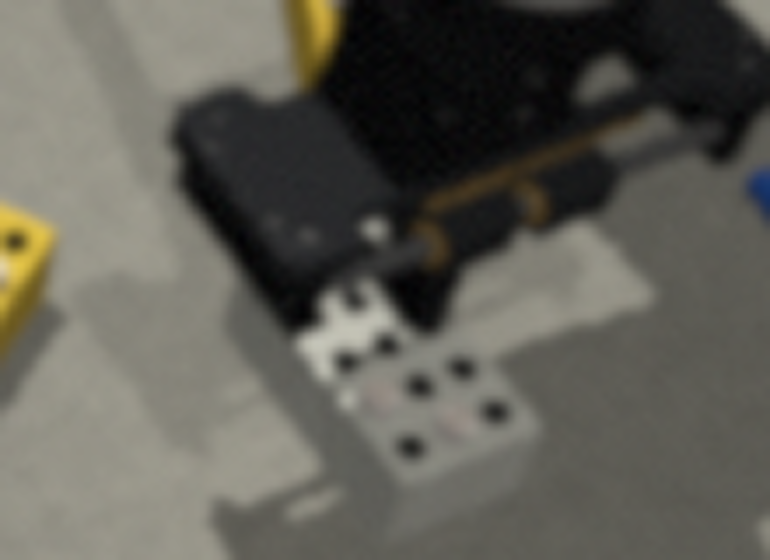

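Run:
```python
from meas import *
def proj(n,P):
    c=camera_model(n);T=np.linalg.inv(c['pose']);q=T[:3,:3]@np.array(P)+T[:3,3];k=c['intrinsics']@q;return k[:2]/k[2]
for P in((.5017,.2551,.041),(.5017,.2551,.060),(.5017,.2551,.1),(.499,.254,.04)): u=proj("scene",P); print(P,u,(u-[330,150])*7)
p,d=capture("scene")
X=cloud("scene",d)
for u,v in((405,180),(398,185),(391,189),(413,175),(392,193)): print(u,v,np.round(X[v,u],3))
r,b,W,uv=rect("top",capture("top")[0],"white",(165,175,225,240),.04); print(r)
```

```text
(0.5017, 0.2551, 0.041) [385.57634312 198.92600983] [389.03440181 342.48206882]
(0.5017, 0.2551, 0.06) [387.17290413 194.40740588] [400.21032892 310.85184118]
(0.5017, 0.2551, 0.1) [390.70729764 184.40432782] [424.95108349 240.83029476]
(0.499, 0.254, 0.04) [384.81197053 198.34022682] [383.6837937  338.38158774]
405 180 [0.532 0.269 0.152]
398 185 [0.543 0.25  0.15 ]
391 189 [0.512 0.254 0.095]
413 175 [0.526 0.286 0.16 ]
392 193 [0.508 0.263 0.073]
((463.7377014160156, 235.8000946044922), (31.277420043945312, 47.31865692138672), 20.533262252807617)
```

Emit:
arm_command(commands=[{"translation":[0,0,-1],"dr":[0,0,0],"jaw":0},{"translation":[0,0,-1],"dr":[0,0,0],"jaw":0},{"translation":[0,0,-1],"dr":[0,0,0],"jaw":0},{"translation":[0,0,-1],"dr":[0,0,0],"jaw":0},{"translation":[1,0,0],"dr":[0,0,0],"jaw":0},{"translation":[1,0,0],"dr":[0,0,0],"jaw":0},{"translation":[1,0,0],"dr":[0,0,0],"jaw":0},{"translation":[1,0,0],"dr":[0,0,0],"jaw":0},{"translation":[0,0,0],"dr":[0,0,0],"jaw":0}])

```text
time_s: 5.77
position: [0.3989, 0.2186, 0.1382]
tcp_rot: [[-0.939, -0.343, -0.009], [-0.343, 0.939, -0.002], [0.01, 0.001, -1.0]]
force: [-0.8, -0.1, -0.4]
opening: 0.6
```

Run:
```python
from meas import *
go(.499,.254,.13)
p,d=capture("scene"); cv2.imwrite("pics/s3.png",cv2.resize(p[100:240,300:480,::-1],None,fx=4,fy=4,interpolation=cv2.INTER_CUBIC))
r,b,W,uv=rect("scene",p,"white",(355,175,412,228),.04); print(r)
p,d=capture("top");cv2.imwrite("pics/t3.png",cv2.resize(p[150:290,130:290,::-1],None,fx=4,fy=4,interpolation=cv2.INTER_CUBIC))
r,b,W,uv=rect("top",p,"white",(165,175,225,240),.04); print(r)
```

```text
t 5.77 pos [0.3989 0.2186 0.1382] yhead 110.03 tilt [-0.0093 -0.0025 -1.    ] F [-0.8 -0.1 -0.4] op 0.6 j6 -95.4
units [-4.25  -0.04   0.289] per 10 [-0.425  -0.004   0.0289] per 12 [-0.3541 -0.0033  0.0241] min rows 5
((519.0541381835938, 232.5065460205078), (8.716882705688477, 3.768435478210449), 21.869905471801758)
((528.6333618164062, 236.19964599609375), (13.615726470947266, 4.109249591827393), 17.327817916870117)
```

View pics/s3.png

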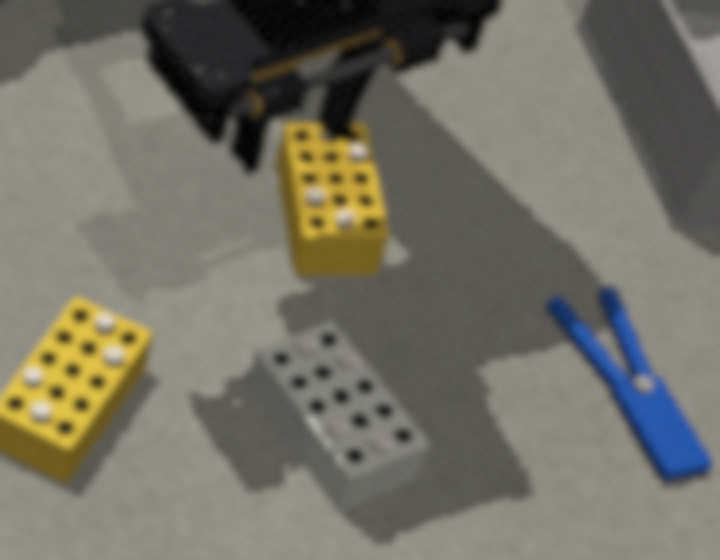

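View pics/t3.png

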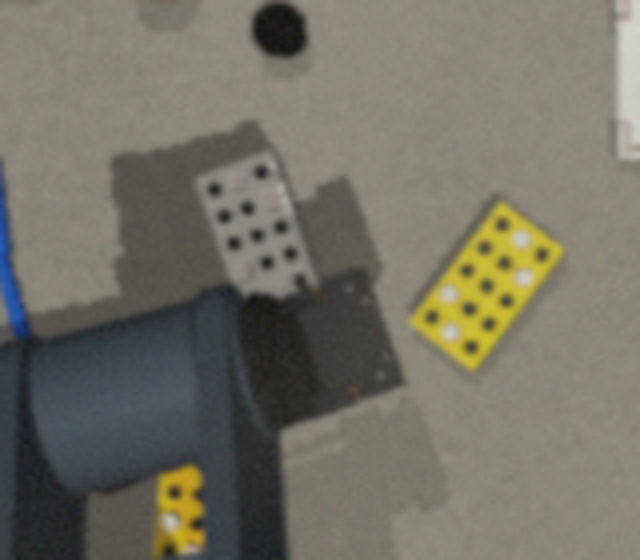

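Run:
```python
from meas import *
go(.499,.254,.13)
p,d=capture("scene");X=cloud("scene",d)
m=(X[...,2]>.05)&(X[...,0]>.3)&(X[...,0]<.55)&(X[...,1]>.12)&(X[...,1]<.33)&(p.max(2)<60)
for v in range(110,150,3):
    us=np.where(m[v,340:430])[0]+340
    print(v,[(u,*np.round(X[v,u]*1000).astype(int)) for u in us[::4]])
```

```text
t 5.87 pos [0.4056 0.2202 0.1391] yhead 110.02 tilt [-2.e-04 -0.e+00 -1.e+00] F [1.1 0.1 1.5] op 0.694 j6 -95.4
units [-3.973 -0.01   0.362] per 10 [-0.3973 -0.001   0.0362] per 12 [-0.331  -0.0009  0.0302] min rows 4
110 [(np.int64(340), np.int64(423), np.int64(126), np.int64(273)), (np.int64(344), np.int64(429), np.int64(133), np.int64(277)), (np.int64(348), np.int64(431), np.int64(141), np.int64(279)), (np.int64(352), np.int64(430), np.int64(150), np.int64(277)), (np.int64(356), np.int64(432), np.int64(158), np.int64(278)), (np.int64(360), np.int64(432), np.int64(167), np.int64(278)), (np.int64(364), np.int64(434), np.int64(175), np.int64(278)), (np.int64(368), np.int64(441), np.int64(181), np.int64(284)), (np.int64(372), np.int64(443), np.int64(189), np.int64(285)), (np.int64(376), np.int64(439), np.int64(199), np.int64(280)), (np.int64(380), np.int64(436), np.int64(209), np.int64(277)), (np.int64(384), np.int64(432), np.int64(219), np.int64(272)), (np.int64(388), np.int64(429), np.int64(230), np.int64(269)), (np.int64(394), np.int64(421), np.int64(247), np.int64(260)), (np.int64
[... 5063 characters left out ...]
 np.int64(398), np.int64(250), np.int64(176)), (np.int64(389), np.int64(405), np.int64(257), np.int64(182))]
134 [(np.int64(353), np.int64(465), np.int64(150), np.int64(242)), (np.int64(357), np.int64(468), np.int64(158), np.int64(244)), (np.int64(361), np.int64(425), np.int64(183), np.int64(199)), (np.int64(365), np.int64(426), np.int64(192), np.int64(199))]
137 [(np.int64(358), np.int64(412), np.int64(182), np.int64(176)), (np.int64(362), np.int64(428), np.int64(186), np.int64(192))]
140 [(np.int64(359), np.int64(419), np.int64(183), np.int64(174)), (np.int64(363), np.int64(429), np.int64(189), np.int64(183))]
143 [(np.int64(361), np.int64(428), np.int64(186), np.int64(173))]
146 []
149 []
```

Emit:
arm_command(commands=[{"translation":[0,0,0],"dr":[0,0,0],"jaw":0},{"translation":[0,0,0],"dr":[0,0,0],"jaw":0},{"translation":[0,0,0],"dr":[0,0,0],"jaw":0},{"translation":[0,0,0],"dr":[0,0,0],"jaw":0},{"translation":[0,0,0],"dr":[0,0,0],"jaw":0}])

```text
time_s: 6.33
position: [0.4067, 0.2205, 0.1389]
tcp_rot: [[-0.94, -0.342, -0.0], [-0.342, 0.94, 0.0], [-0.0, 0.0, -1.0]]
force: [-0.6, 0.6, 0.1]
opening: 0.991
```

Run:
```python
from meas import *
go(.499,.254,.13)
s=read_state(); print(s['joint_positions'],s['position'])
p,d=capture("scene"); cv2.imwrite("pics/s4.png",cv2.resize(p[95:165,330:430,::-1],None,fx=8,fy=8,interpolation=cv2.INTER_CUBIC))
np.save("s4d.npy",d)
```

```text
t 6.33 pos [0.4067 0.2205 0.1389] yhead 110.01 tilt [-0.  0. -1.] F [-0.6  0.6  0.1] op 0.991 j6 -95.4
units [-3.929 -0.005  0.355] per 10 [-0.3929 -0.0005  0.0355] per 12 [-0.3274 -0.0004  0.0296] min rows 4
[ 1.45819477e+01  2.30314381e+01  1.08258264e+02  6.57073054e-04
  4.87102454e+01 -9.54325672e+01] [0.40666113 0.22048791 0.13886618]
```

View pics/s4.png

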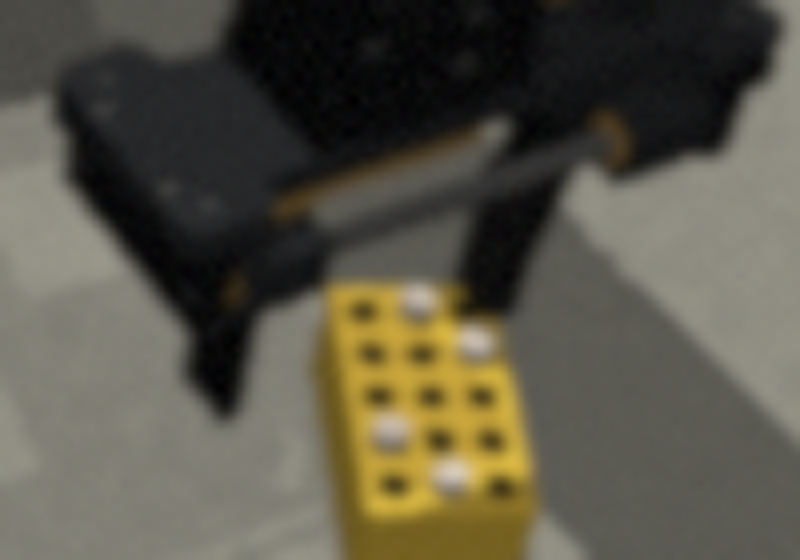

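Run:
```python
from meas import *
for uv,q in(((358.5,147.2),(.4305,.1829)),((358.5,147.2),(.4356,.1688)),((393.,134.4),(.4007,.2646)),((390.5,134.),(.4007,.2646))):
    for z in(.12,.131,.14,.15,.16,.17,.18):
        P=onplane("scene",[uv],z)[0]; print(uv,z,np.round((P[:2]-q)*1000,1))
```

```text
(358.5, 147.2) 0.12 [-38.5  12.9]
(358.5, 147.2) 0.131 [-28.3   9.2]
(358.5, 147.2) 0.14 [-20.    6.1]
(358.5, 147.2) 0.15 [-10.7   2.6]
(358.5, 147.2) 0.16 [-1.4 -0.8]
(358.5, 147.2) 0.17 [ 7.9 -4.2]
(358.5, 147.2) 0.18 [17.2 -7.6]
(358.5, 147.2) 0.12 [-43.6  27. ]
(358.5, 147.2) 0.131 [-33.4  23.3]
(358.5, 147.2) 0.14 [-25.1  20.2]
(358.5, 147.2) 0.15 [-15.8  16.7]
(358.5, 147.2) 0.16 [-6.5 13.3]
(358.5, 147.2) 0.17 [2.8 9.9]
(358.5, 147.2) 0.18 [12.1  6.5]
(393.0, 134.4) 0.12 [-44.1  28.4]
(393.0, 134.4) 0.131 [-33.4  23.1]
(393.0, 134.4) 0.14 [-24.6  18.8]
(393.0, 134.4) 0.15 [-14.8  14.1]
(393.0, 134.4) 0.16 [-5.   9.3]
(393.0, 134.4) 0.17 [4.7 4.6]
(393.0, 134.4) 0.18 [14.5 -0.2]
(390.5, 134.0) 0.12 [-46.2  22.4]
(390.5, 134.0) 0.131 [-35.4  17.2]
(390.5, 134.0) 0.14 [-26.6  13. ]
(390.5, 134.0) 0.15 [-16.8   8.3]
(390.5, 134.0) 0.16 [-7.   3.6]
(390.5, 134.0) 0.17 [ 2.8 -1.1]
(390.5, 134.0) 0.18 [12.6 -5.7]
```

Emit:
arm_command(commands=[{"translation":[-0.98,0,0],"dr":[0,0,0],"jaw":0},{"translation":[-0.98,0,0],"dr":[0,0,0],"jaw":0},{"translation":[-0.98,0,0],"dr":[0,0,0],"jaw":0},{"translation":[-0.98,0,0],"dr":[0,0,0],"jaw":0},{"translation":[0,0,0.9],"dr":[0,0,0],"jaw":0},{"translation":[0,0,0.9],"dr":[0,0,0],"jaw":0},{"translation":[0,0,0.9],"dr":[0,0,0],"jaw":0},{"translation":[0,0,0.9],"dr":[0,0,0],"jaw":0},{"translation":[0,0,0.8],"dr":[0,0,0],"jaw":0},{"translation":[0,0,0.6],"dr":[0,0,0],"jaw":0},{"translation":[0,0,0],"dr":[0,0,0],"jaw":0},{"translation":[0,0,0],"dr":[0,0,0],"jaw":0}])

```text
time_s: 7.38
position: [0.4979, 0.2538, 0.0133]
tcp_rot: [[-0.94, -0.342, -0.002], [-0.342, 0.94, -0.001], [0.002, 0.0, -1.0]]
force: [-0.0, -0.8, -0.3]
opening: 1.003
```

Run:
```python
from meas import *
go(.499,.254,0)
p,d=capture("scene"); cv2.imwrite("pics/s5.png",cv2.resize(p[140:230,330:440,::-1],None,fx=7,fy=7,interpolation=cv2.INTER_CUBIC))
```

```text
t 7.38 pos [0.4979 0.2538 0.0133] yhead 110.01 tilt [-2.e-03 -6.e-04 -1.e+00] F [-0.  -0.8 -0.3] op 1.003 j6 -94.5
units [-0.047 -0.007  0.531] per 10 [-0.0047 -0.0007  0.0531] per 12 [-0.0039 -0.0006  0.0443] min rows 1
```

View pics/s5.png

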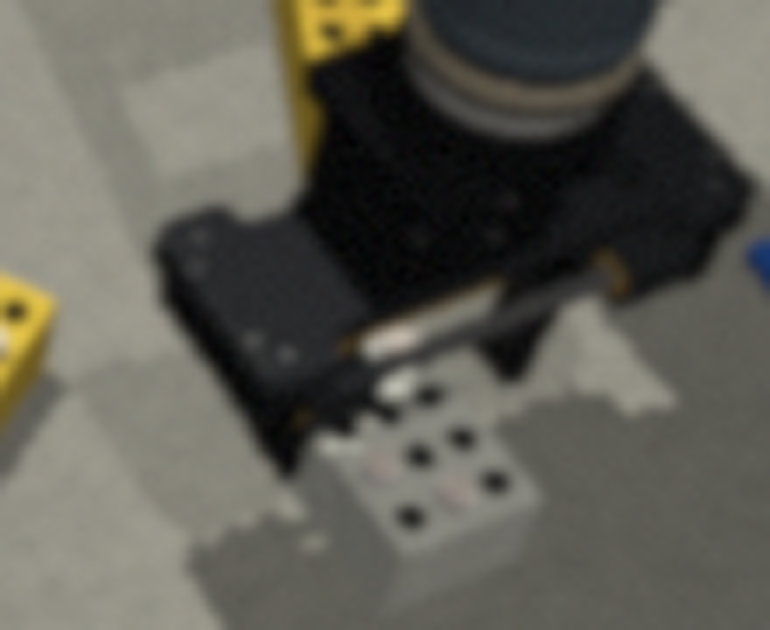

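Emit:
arm_command(commands=[{"translation":[-0.03,0,0.25],"dr":[0,0,0],"jaw":0},{"translation":[-0.03,0,0.25],"dr":[0,0,0],"jaw":0},{"translation":[0,0,0.2],"dr":[0,0,0],"jaw":0},{"translation":[0,0,0],"dr":[0,0,0],"jaw":0},{"translation":[0,0,0],"dr":[0,0,0],"jaw":0}])

```text
time_s: 7.85
position: [0.4996, 0.2544, -0.0037]
tcp_rot: [[-0.94, -0.342, -0.001], [-0.342, 0.94, -0.0], [0.001, 0.0, -1.0]]
force: [-0.9, -0.7, 0.1]
opening: 1.001
```

Run:
```python
from meas import *
go(.499,.254,-.015)
p,d=capture("scene"); cv2.imwrite("pics/s6.png",cv2.resize(p[140:230,330:440,::-1],None,fx=7,fy=7,interpolation=cv2.INTER_CUBIC))
for z in (.0,.01,.02,.03,.04): print(z,np.round(onplane("scene",[(371,207.4)],z)[0]*1000-[521.7,216.1,0]))
```

```text
t 7.85 pos [ 0.4996  0.2544 -0.0037] yhead 110.01 tilt [-6.e-04 -2.e-04 -1.e+00] F [-0.9 -0.7  0.1] op 1.001 j6 -94.4
units [ 0.027 -0.007  0.453] per 10 [ 0.0027 -0.0007  0.0453] per 12 [ 0.0022 -0.0006  0.0377] min rows 1
0.0 [-25.  10.   0.]
0.01 [-19.   7.  10.]
0.02 [-12.   4.  20.]
0.03 [-5.  0. 30.]
0.04 [ 2. -3. 40.]
```

View pics/s6.png

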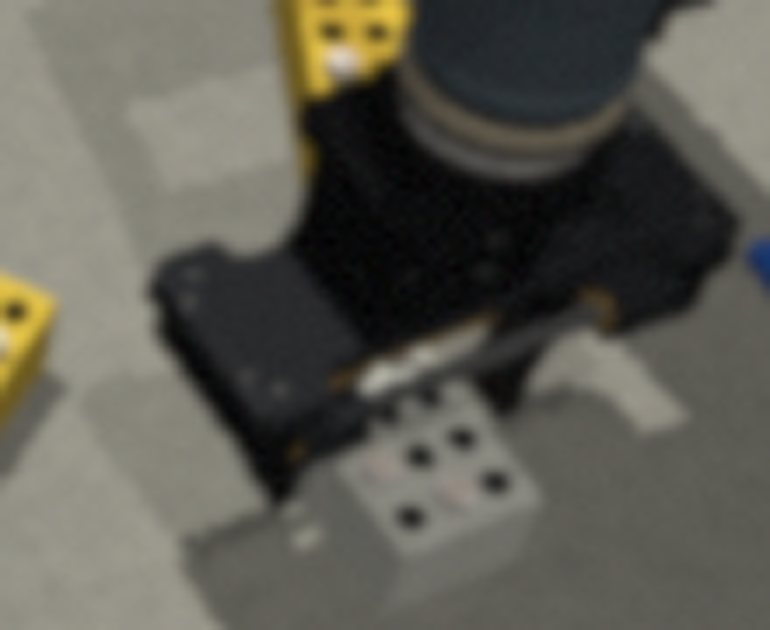

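Emit:
arm_command(commands=[{"translation":[0,0,0.15],"dr":[0,0,0],"jaw":0},{"translation":[0,0,0.15],"dr":[0,0,0],"jaw":0},{"translation":[0,0,0],"dr":[0,0,0],"jaw":1},{"translation":[0,0,0],"dr":[0,0,0],"jaw":1},{"translation":[0,0,0],"dr":[0,0,0],"jaw":1},{"translation":[0,0,0],"dr":[0,0,0],"jaw":1},{"translation":[0,0,0],"dr":[0,0,0],"jaw":1},{"translation":[0,0,0],"dr":[0,0,0],"jaw":1},{"translation":[0,0,0],"dr":[0,0,0],"jaw":1},{"translation":[0,0,0],"dr":[0,0,0],"jaw":1},{"translation":[0,0,0],"dr":[0,0,0],"jaw":1}])

```text
time_s: 8.82
position: [0.5, 0.2544, -0.0109]
tcp_rot: [[-0.94, -0.342, 0.0], [-0.342, 0.94, -0.0], [-0.0, -0.0, -1.0]]
force: [0.2, -1.2, 0.5]
opening: 0.667
```

Emit:
arm_command(commands=[{"translation":[0,0,0],"dr":[0,0,0],"jaw":1}])

```text
time_s: 8.9
position: [0.5, 0.2544, -0.0109]
tcp_rot: [[-0.94, -0.342, 0.0], [-0.342, 0.94, -0.0], [-0.0, -0.0, -1.0]]
force: [0.2, -0.4, 1.6]
opening: 0.661
```

Emit:
arm_command(commands=[{"translation":[0,0,-0.3],"dr":[0,0,0],"jaw":1},{"translation":[0,0,-0.7],"dr":[0,0,0],"jaw":1},{"translation":[0,0,-0.9],"dr":[0,0,0],"jaw":1},{"translation":[0,0,-0.9],"dr":[0,0,0],"jaw":1},{"translation":[0,0,-0.9],"dr":[0,0,0],"jaw":1},{"translation":[0,0,-0.8],"dr":[0,0,0],"jaw":1},{"translation":[0,0,0],"dr":[0,0,0.5],"jaw":1},{"translation":[0,0,0],"dr":[0,0,0.8],"jaw":1},{"translation":[0,0,0],"dr":[0,0,0.8],"jaw":1},{"translation":[0,0,0],"dr":[0,0,0.8],"jaw":1},{"translation":[0,0,0],"dr":[0,0,0.33],"jaw":1},{"translation":[0,0,0],"dr":[0,0,0],"jaw":1}])

```text
time_s: 9.9
position: [0.4984, 0.2543, 0.101]
tcp_rot: [[-1.0, -0.01, -0.003], [-0.01, 1.0, -0.0], [0.003, -0.0, -1.0]]
force: [-0.5, -0.2, -5.9]
opening: 0.663
```

Run:
```python
from meas import *
go(.623,-.0485,.10)
p,d=capture("scene"); cv2.imwrite("pics/s7.png",cv2.resize(p[120:230,330:460,::-1],None,fx=6,fy=6,interpolation=cv2.INTER_CUBIC))
```

```text
t 9.9 pos [0.4984 0.2543 0.101 ] yhead 90.59 tilt [-2.6e-03 -4.0e-04 -1.0e+00] F [-0.5 -0.2 -5.9] op 0.663 j6 -75.0
units [ -4.858 -12.162   0.03 ] per 10 [-0.4858 -1.2162  0.003 ] per 12 [-0.4048 -1.0135  0.0025] min rows 13
```

View pics/s7.png

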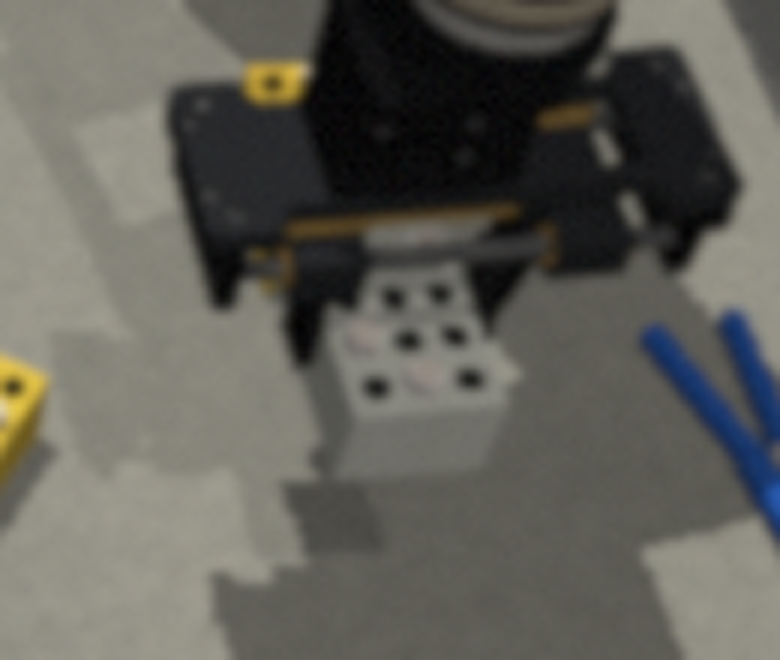

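Run:
```python
from meas import *
P=onplane("scene",(np.array([[350,405],[510,395]])+.5)/6-.5+[330,120],.152)*1000
print(P)
go(.623,-.0485,.10)
```

```text
[[547.86382651 225.59201954 152.        ]
 [549.10072833 285.75558898 152.        ]]
t 9.95 pos [0.4986 0.2543 0.101 ] yhead 90.68 tilt [-2.2e-03 -4.0e-04 -1.0e+00] F [-1.6  0.3 -5.9] op 0.669 j6 -75.1
units [ -4.83  -12.17    0.034] per 10 [-0.483  -1.217   0.0034] per 12 [-0.4025 -1.0142  0.0028] min rows 13
```

Emit:
arm_command(commands=[{"translation":[-0.2,-0.5,0],"dr":[0,0,0],"jaw":1},{"translation":[-0.35,-0.87,0],"dr":[0,0,0],"jaw":1},{"translation":[-0.35,-0.87,0],"dr":[0,0,0],"jaw":1},{"translation":[-0.35,-0.87,0],"dr":[0,0,0],"jaw":1},{"translation":[-0.35,-0.87,0],"dr":[0,0,0],"jaw":1},{"translation":[-0.35,-0.87,0],"dr":[0,0,0],"jaw":1},{"translation":[-0.35,-0.87,0],"dr":[0,0,0],"jaw":1},{"translation":[-0.35,-0.87,0],"dr":[0,0,0],"jaw":1},{"translation":[-0.35,-0.87,0],"dr":[0,0,0],"jaw":1},{"translation":[-0.35,-0.87,0],"dr":[0,0,0],"jaw":1},{"translation":[-0.35,-0.87,0],"dr":[0,0,0],"jaw":1},{"translation":[-0.35,-0.87,0],"dr":[0,0,0],"jaw":1}])

```text
time_s: 10.95
position: [0.6036, 0.0021, 0.1011]
tcp_rot: [[-1.0, -0.012, -0.001], [-0.012, 1.0, 0.0], [0.001, 0.0, -1.0]]
force: [-0.4, -0.0, -6.1]
opening: 0.662
```

Emit:
arm_command(commands=[{"translation":[-0.35,-0.87,0],"dr":[0,0,0],"jaw":1},{"translation":[-0.35,-0.87,0],"dr":[0,0,0],"jaw":1},{"translation":[-0.2,-0.4,0.5],"dr":[0,0,0],"jaw":1},{"translation":[0,0,0.5],"dr":[0,0,0],"jaw":1},{"translation":[0,0,0.4],"dr":[0,0,0],"jaw":1},{"translation":[0,0,0],"dr":[0,0,0],"jaw":1},{"translation":[0,0,0],"dr":[0,0,0],"jaw":1},{"translation":[0,0,0],"dr":[0,0,0],"jaw":1}])

```text
time_s: 11.62
position: [0.6263, -0.0481, 0.0661]
tcp_rot: [[-1.0, -0.013, -0.001], [-0.013, 1.0, 0.001], [0.001, 0.001, -1.0]]
force: [-0.1, 0.8, -4.1]
opening: 0.661
```

Run:
```python
from meas import *
go(.623,-.0485,.03)
p,d=capture("scene"); cv2.imwrite("pics/s8.png",cv2.resize(p[190:300,215:325,::-1],None,fx=7,fy=7,interpolation=cv2.INTER_CUBIC))
p,d=capture("top"); cv2.imwrite("pics/t8.png",cv2.resize(p[120:220,240:360,::-1],None,fx=6,fy=6,interpolation=cv2.INTER_CUBIC))
```

```text
t 11.62 pos [ 0.6263 -0.0481  0.0661] yhead 90.72 tilt [-1.2e-03  5.0e-04 -1.0e+00] F [-0.1  0.8 -4.1] op 0.661 j6 -105.3
units [ 0.131 -0.014  1.444] per 10 [ 0.0131 -0.0014  0.1444] per 12 [ 0.0109 -0.0012  0.1204] min rows 2
```

View pics/s8.png

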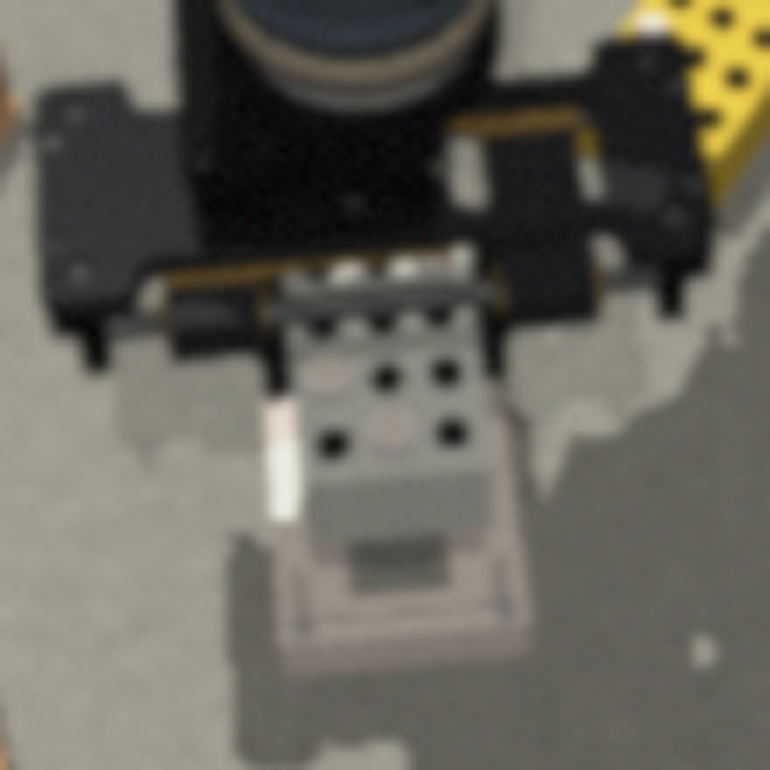

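View pics/t8.png

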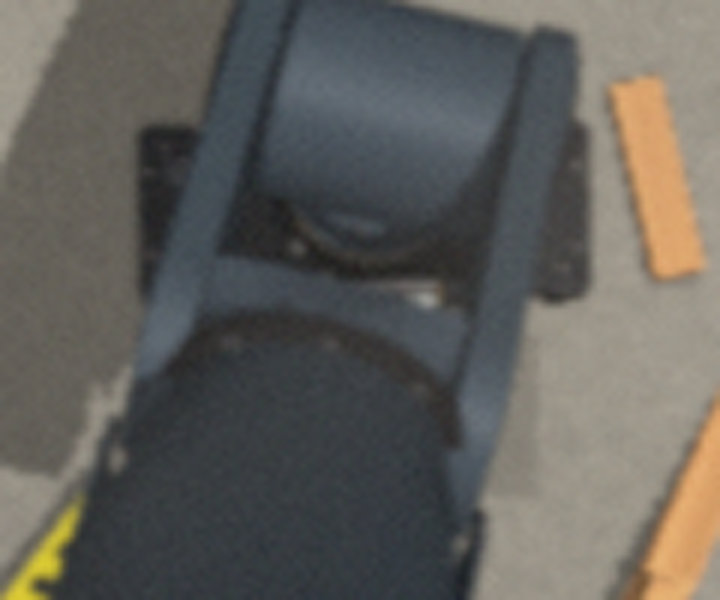

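Run:
```python
from meas import *
f=lambda a:(np.array(a)+.5)/7-.5+[215,190]
for a,z in(([[306,488],[492,470]],.117),([[318,548],[492,535]],.077),([[283,645],[530,625]],.025),([[305,615],[505,600]],.025)): 
  P=onplane("scene",f(a),z)*1000;print(z,np.round(P,1).tolist(),np.round(P.mean(0),1))
```

```text
0.117 [[682.0, -73.9, 117.0], [681.3, -18.2, 117.0]] [681.7 -46.  117. ]
0.077 [[682.1, -72.5, 77.0], [682.8, -18.4, 77.0]] [682.4 -45.5  77. ]
0.025 [[689.7, -87.1, 25.0], [690.2, -6.9, 25.0]] [690. -47.  25.]
0.025 [[679.8, -79.4, 25.0], [680.7, -14.1, 25.0]] [680.2 -46.8  25. ]
```

Emit:
arm_command(commands=[{"translation":[0.08,-0.02,0.4],"dr":[0,0,0],"jaw":1},{"translation":[0.075,-0.01,0.5],"dr":[0,0,0],"jaw":1},{"translation":[0,0,0.5],"dr":[0,0,0],"jaw":1},{"translation":[0,0,0.4],"dr":[0,0,0],"jaw":1},{"translation":[0,0,0.2],"dr":[0,0,0],"jaw":1},{"translation":[0,0,0],"dr":[0,0,0],"jaw":1},{"translation":[0,0,0],"dr":[0,0,0],"jaw":1},{"translation":[0,0,0],"dr":[0,0,0],"jaw":1}])

```text
time_s: 12.38
position: [0.6237, -0.0504, 0.0168]
tcp_rot: [[-1.0, -0.011, 0.001], [-0.011, 1.0, -0.0], [-0.001, -0.0, -1.0]]
force: [-0.5, 0.6, -4.7]
opening: 0.666
```

Run:
```python
from meas import *
go(.6225,-.0488,.0035)
p,d=capture("scene"); cv2.imwrite("pics/s9.png",cv2.resize(p[190:300,215:325,::-1],None,fx=7,fy=7,interpolation=cv2.INTER_CUBIC))
```

```text
t 12.38 pos [ 0.6237 -0.0504  0.0168] yhead 90.63 tilt [ 1.2e-03 -3.0e-04 -1.0e+00] F [-0.5  0.6 -4.7] op 0.666 j6 -105.5
units [0.049 0.063 0.533] per 10 [0.0049 0.0063 0.0533] per 12 [0.0041 0.0053 0.0444] min rows 1
```

View pics/s9.png

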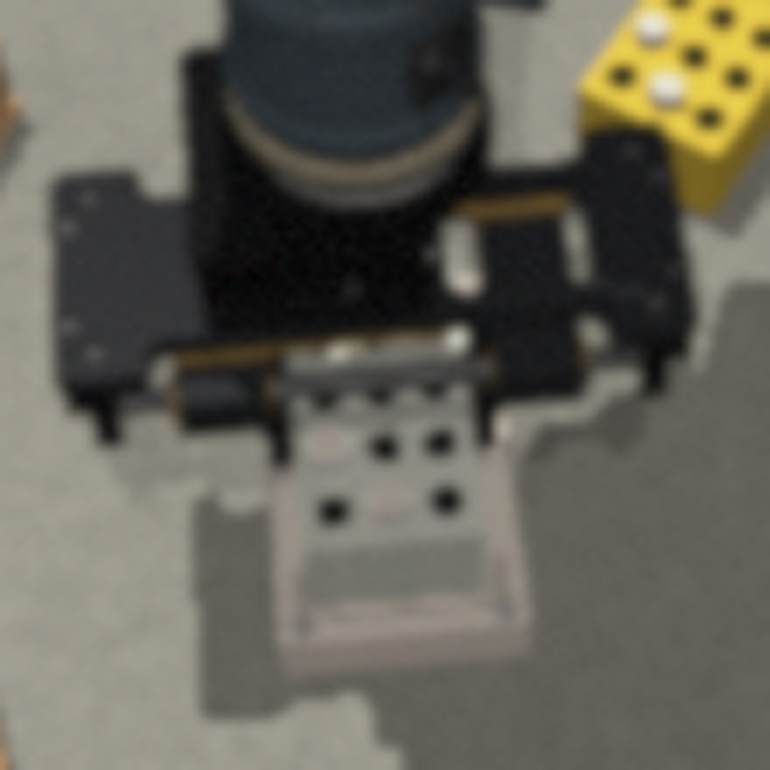

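Run:
```python
from meas import *
f=lambda a:(np.array(a)+.5)/7-.5+[215,190]
for a,z in(([[302,555],[480,541]],.0677),([[308,608],[486,594]],.0277),([[283,645],[530,625]],.025)): 
  P=onplane("scene",f(a),z)*1000;print(z,np.round(P,1).tolist(),np.round(P.mean(0),1))
```

```text
0.0677 [[679.4, -77.8, 67.7], [679.9, -22.0, 67.7]] [679.6 -49.9  67.7]
0.0277 [[678.7, -78.2, 27.7], [679.2, -20.2, 27.7]] [678.9 -49.2  27.7]
0.025 [[689.7, -87.1, 25.0], [690.2, -6.9, 25.0]] [690. -47.  25.]
```

Emit:
arm_command(commands=[{"translation":[0.05,0.08,0],"dr":[0,0,0],"jaw":1},{"translation":[0,0,0.1],"dr":[0,0,0],"jaw":1},{"translation":[0,0,0.1],"dr":[0,0,0],"jaw":1},{"translation":[0,0,0.1],"dr":[0,0,0],"jaw":1},{"translation":[0,0,0],"dr":[0,0,0],"jaw":1},{"translation":[0,0,0],"dr":[0,0,0],"jaw":1}])

```text
time_s: 12.93
position: [0.6216, -0.0482, 0.0087]
tcp_rot: [[-1.0, -0.011, -0.001], [-0.011, 1.0, 0.0], [0.001, 0.0, -1.0]]
force: [-0.5, 0.0, -5.3]
opening: 0.669
```

```bash
python3 -c "
from h import *
go(.6225,-.0485,.0035)"
```

```text
t 12.93 pos [ 0.6216 -0.0482  0.0087] yhead 90.63 tilt [-6.e-04  2.e-04 -1.e+00] F [-0.5  0.  -5.3] op 0.669 j6 -105.3
units [-0.038 -0.013  0.207] per 10 [-0.0038 -0.0013  0.0207] per 12 [-0.0031 -0.0011  0.0173] min rows 1
```

Emit:
arm_command(commands=[{"translation":[-0.02,0,0.08],"dr":[0,0,0],"jaw":1},{"translation":[0,0,0.07],"dr":[0,0,0],"jaw":1},{"translation":[0,0,0],"dr":[0,0,0],"jaw":1},{"translation":[0,0,0],"dr":[0,0,0],"jaw":1}])

```text
time_s: 13.27
position: [0.6222, -0.0482, 0.0051]
tcp_rot: [[-1.0, -0.011, -0.0], [-0.011, 1.0, 0.0], [0.0, 0.0, -1.0]]
force: [-0.4, -0.6, -5.2]
opening: 0.664
```

Emit:
arm_command(commands=[{"translation":[0,0,0.05],"dr":[0,0,0],"jaw":1},{"translation":[0,0,0],"dr":[0,0,0],"jaw":1},{"translation":[0,0,0],"dr":[0,0,0],"jaw":1}])

```text
time_s: 13.52
position: [0.6223, -0.0482, 0.004]
tcp_rot: [[-1.0, -0.011, -0.0], [-0.011, 1.0, 0.0], [0.0, 0.0, -1.0]]
force: [-0.4, -0.3, -5.4]
opening: 0.664
```

Emit:
arm_command(commands=[{"translation":[0,0,0.04],"dr":[0,0,0],"jaw":1},{"translation":[0,0,0.02],"dr":[0,0,0],"jaw":1},{"translation":[0,0,0],"dr":[0,0,0],"jaw":1}])

```text
time_s: 13.77
position: [0.6226, -0.0483, 0.0031]
tcp_rot: [[-1.0, -0.011, 0.001], [-0.011, 1.0, -0.0], [-0.001, -0.0, -1.0]]
force: [-1.1, -0.1, -0.1]
opening: 0.67
```

Emit:
arm_command(commands=[{"translation":[0,0,0],"dr":[0,0,0],"jaw":0},{"translation":[0,0,0],"dr":[0,0,0],"jaw":0},{"translation":[0,0,0],"dr":[0,0,0],"jaw":0},{"translation":[0,0,0],"dr":[0,0,0],"jaw":0},{"translation":[0,0,0],"dr":[0,0,0],"jaw":0},{"translation":[0,0,0],"dr":[0,0,0],"jaw":0},{"translation":[0,0,0],"dr":[0,0,0],"jaw":0},{"translation":[0,0,0],"dr":[0,0,0],"jaw":0}])

```text
time_s: 14.43
position: [0.6223, -0.0482, 0.0025]
tcp_rot: [[-1.0, -0.011, 0.0], [-0.011, 1.0, -0.0], [-0.0, -0.0, -1.0]]
force: [-0.3, -0.1, -1.5]
opening: 0.996
```

```bash
python3 -c "
from h import *
go(.4595,-.1938,.11)"
```

```text
t 14.43 pos [ 0.6223 -0.0482  0.0025] yhead 90.64 tilt [ 1.e-04 -0.e+00 -1.e+00] F [-0.3 -0.1 -1.5] op 0.996 j6 -105.3
units [ 6.577 -5.751 -4.301] per 10 [ 0.6577 -0.5751 -0.4301] per 12 [ 0.5481 -0.4793 -0.3584] min rows 7
```

Emit:
arm_command(commands=[{"translation":[0,0,-0.4],"dr":[0,0,0],"jaw":0},{"translation":[0,0,-0.9],"dr":[0,0,0],"jaw":0},{"translation":[0,0,-1],"dr":[0,0,0],"jaw":0},{"translation":[0,0,-1],"dr":[0,0,0],"jaw":0},{"translation":[0,0,-1],"dr":[0,0,0],"jaw":0},{"translation":[0.94,-0.82,0],"dr":[0,0,0],"jaw":0},{"translation":[0.94,-0.82,0],"dr":[0,0,0],"jaw":0},{"translation":[0.94,-0.82,0],"dr":[0,0,0],"jaw":0},{"translation":[0.94,-0.82,0],"dr":[0,0,0],"jaw":0},{"translation":[0.94,-0.82,0],"dr":[0,0,0],"jaw":0},{"translation":[0.94,-0.82,0],"dr":[0,0,0],"jaw":0},{"translation":[0.94,-0.82,0],"dr":[0,0,0],"jaw":0}])

```text
time_s: 15.43
position: [0.4584, -0.1944, 0.1109]
tcp_rot: [[-1.0, -0.012, 0.001], [-0.012, 1.0, -0.001], [-0.001, -0.001, -1.0]]
force: [-0.2, -0.6, 0.7]
opening: 1.003
```

Emit:
arm_command(commands=[{"translation":[0,0,0],"dr":[0,0,0.9],"jaw":0},{"translation":[0,0,0],"dr":[0,0,0.9],"jaw":0},{"translation":[0,0,0],"dr":[0,0,0.9],"jaw":0},{"translation":[0,0,0],"dr":[0,0,0.9],"jaw":0},{"translation":[0,0,0],"dr":[0,0,0.9],"jaw":0},{"translation":[0,0,0],"dr":[0,0,0],"jaw":0},{"translation":[0,0,0],"dr":[0,0,0],"jaw":0}])

```text
time_s: 16.02
position: [0.4595, -0.1937, 0.1106]
tcp_rot: [[-0.897, 0.442, 0.001], [0.442, 0.897, -0.001], [-0.001, -0.0, -1.0]]
force: [-0.3, 1.0, 0.3]
opening: 1.003
```

Run:
```python
from meas import *
go(.4600,-.1938,-.015)
p,d=capture("scene"); cv2.imwrite("pics/s10.png",cv2.resize(p[160:300,150:310,::-1],None,fx=5,fy=4.2857,interpolation=cv2.INTER_CUBIC));np.save("s10.npy",p)
p,d=capture("top"); cv2.imwrite("pics/t10.png",cv2.resize(p[130:250,260:400,::-1],None,fx=5,fy=5,interpolation=cv2.INTER_CUBIC));np.save("t10.npy",p)
```

```text
t 16.02 pos [ 0.4595 -0.1937  0.1106] yhead 63.77 tilt [ 6.e-04 -5.e-04 -1.e+00] F [-0.3  1.   0.3] op 1.003 j6 -99.5
units [-1.500e-02  4.000e-03  5.023e+00] per 10 [-1.500e-03  4.000e-04  5.023e-01] per 12 [-1.300e-03  3.000e-04  4.186e-01] min rows 6
```

View pics/s10.png

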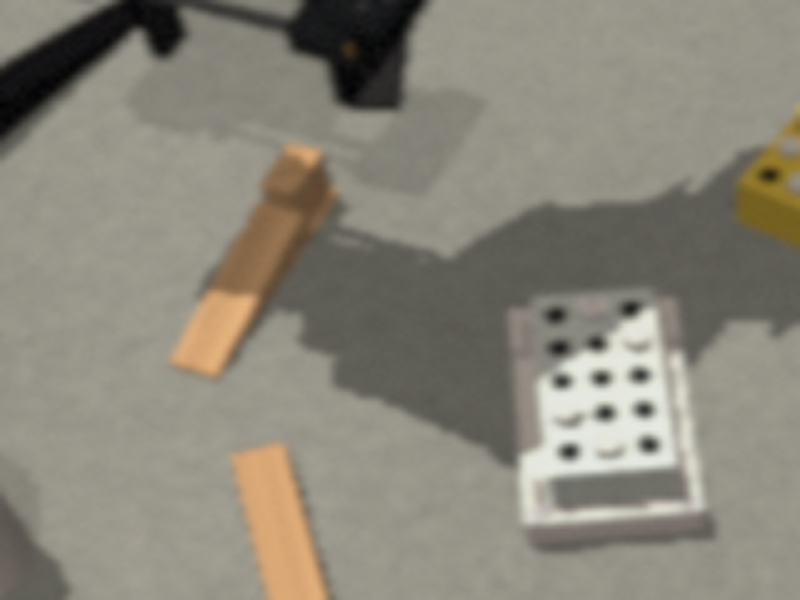

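View pics/t10.png

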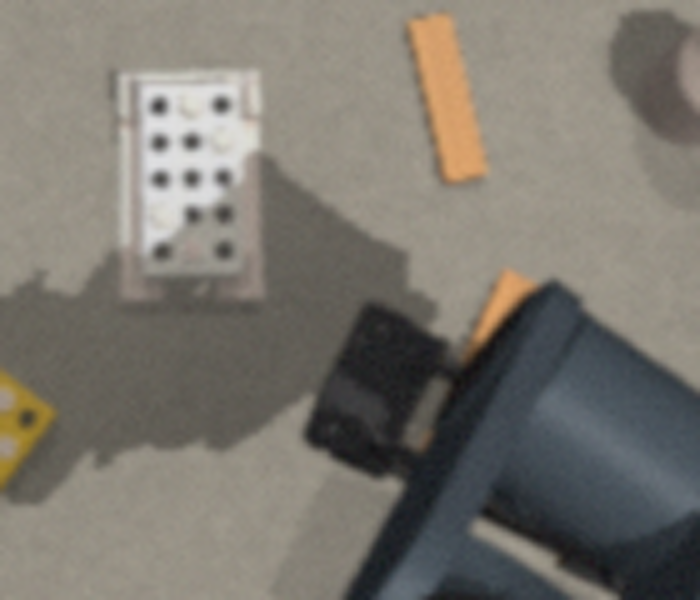

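Emit:
arm_command(commands=[{"translation":[-0.02,0,0.9],"dr":[0,0,0.05],"jaw":0},{"translation":[0,0,0.9],"dr":[0,0,0],"jaw":0},{"translation":[0,0,0.9],"dr":[0,0,0],"jaw":0},{"translation":[0,0,0.9],"dr":[0,0,0],"jaw":0},{"translation":[0,0,0.7],"dr":[0,0,0],"jaw":0},{"translation":[0,0,0.5],"dr":[0,0,0],"jaw":0},{"translation":[0,0,0.14],"dr":[0,0,0],"jaw":0},{"translation":[0,0,0],"dr":[0,0,0],"jaw":0},{"translation":[0,0,0],"dr":[0,0,0],"jaw":0}])

```text
time_s: 16.87
position: [0.4601, -0.1939, -0.0132]
tcp_rot: [[-0.894, 0.448, 0.0], [0.448, 0.894, -0.0], [-0.0, -0.0, -1.0]]
force: [0.3, -0.2, 0.4]
opening: 0.998
```

Emit:
arm_command(commands=[{"translation":[0,0,0],"dr":[0,0,0],"jaw":1},{"translation":[0,0,0],"dr":[0,0,0],"jaw":1},{"translation":[0,0,0],"dr":[0,0,0],"jaw":1},{"translation":[0,0,0],"dr":[0,0,0],"jaw":1},{"translation":[0,0,0],"dr":[0,0,0],"jaw":1},{"translation":[0,0,0],"dr":[0,0,0],"jaw":1},{"translation":[0,0,0],"dr":[0,0,0],"jaw":1},{"translation":[0,0,0],"dr":[0,0,0],"jaw":1},{"translation":[0,0,0],"dr":[0,0,0],"jaw":1},{"translation":[0,0,0],"dr":[0,0,0],"jaw":1},{"translation":[0,0,0],"dr":[0,0,0],"jaw":1},{"translation":[0,0,0],"dr":[0,0,0],"jaw":1}])

```text
time_s: 17.87
position: [0.4598, -0.1937, -0.0135]
tcp_rot: [[-0.894, 0.449, -0.0], [0.449, 0.894, 0.0], [0.0, -0.0, -1.0]]
force: [-0.1, -0.8, -0.2]
opening: 0.231
```

Emit:
arm_command(commands=[{"translation":[0,0,0],"dr":[0,0,0],"jaw":1},{"translation":[0,0,0],"dr":[0,0,0],"jaw":1}])

```text
time_s: 18.03
position: [0.4598, -0.1937, -0.0135]
tcp_rot: [[-0.894, 0.449, -0.0], [0.449, 0.894, 0.0], [0.0, -0.0, -1.0]]
force: [-0.7, -0.5, -0.5]
opening: 0.226
```

Run:
```python
from meas import *
go(.4600,-.1938,-.013)
p,d=capture("scene"); cv2.imwrite("pics/s11.png",cv2.resize(p[160:300,150:310,::-1],None,fx=5,fy=4.2857,interpolation=cv2.INTER_CUBIC));np.save("s11.npy",p)
# block in pocket vs cradle, top view (t10)
```

```text
t 18.03 pos [ 0.4598 -0.1937 -0.0135] yhead 63.34 tilt [-1.e-04  1.e-04 -1.e+00] F [-0.7 -0.5 -0.5] op 0.226 j6 -99.0
units [-0.009  0.002 -0.022] per 10 [-0.0009  0.0002 -0.0022] per 12 [-0.0008  0.0001 -0.0018] min rows 1
```

View pics/s11.png

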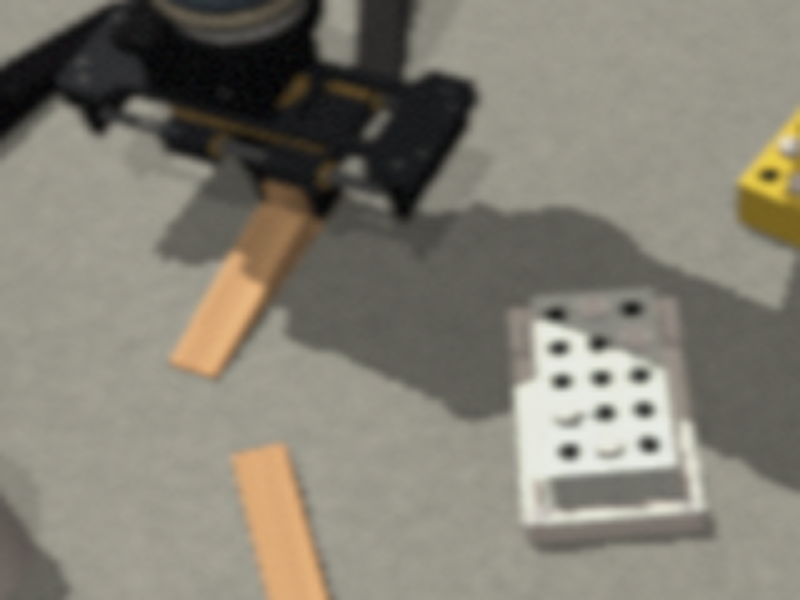

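Run:
```python
from meas import *
p=np.load("top0_p.npy")
m=(p.max(2)<60).astype(np.uint8)[235:310,315:350]
cs,_=cv2.findContours(m,cv2.RETR_EXTERNAL,cv2.CHAIN_APPROX_NONE);k=max(cs,key=cv2.contourArea)[:,0]+[315,235]
W=onplane("top",k,.0);print("black",W.min(0),W.max(0))
# block in pocket
for n,roi in(("t10",(280,140,315,195)),):
    q=np.load(n+".npy"); r,b,W,uv=rect("top",q,"white",(275,130,325,200),.04);print(r)
go(.423,-.1938,-.010)
```

```text
black [ 0.239894  -0.1682227  0.       ] [ 0.38163687 -0.13457239  0.        ]
((633.7592163085938, -47.857303619384766), (84.74227142333984, 110.8538589477539), 88.70221710205078)
t 18.08 pos [ 0.4598 -0.1937 -0.0135] yhead 63.33 tilt [-1.e-04  1.e-04 -1.e+00] F [ 0.   0.1 -1. ] op 0.229 j6 -99.0
units [ 1.313 -0.662 -0.141] per 10 [ 0.1313 -0.0662 -0.0141] per 12 [ 0.1094 -0.0552 -0.0118] min rows 2
```

Emit:
arm_command(commands=[{"translation":[0,0,-0.15],"dr":[0,0,0],"jaw":1},{"translation":[0.44,-0.22,0],"dr":[0,0,0],"jaw":1},{"translation":[0.44,-0.22,0],"dr":[0,0,0],"jaw":1},{"translation":[0.44,-0.22,0],"dr":[0,0,0],"jaw":1},{"translation":[0,0,0],"dr":[0,0,-0.7],"jaw":1},{"translation":[0,0,0],"dr":[0,0,-0.8],"jaw":1},{"translation":[0,0,0],"dr":[0,0,-0.8],"jaw":1},{"translation":[0,0,0],"dr":[0,0,-0.8],"jaw":1},{"translation":[0,0,0],"dr":[0,0,-0.8],"jaw":1},{"translation":[0,0,0],"dr":[0,0,-0.65],"jaw":1},{"translation":[0,0,0],"dr":[0,0,0],"jaw":1},{"translation":[0,0,0],"dr":[0,0,0],"jaw":1}])

```text
time_s: 19.08
position: [0.423, -0.1937, -0.0096]
tcp_rot: [[-1.0, -0.009, 0.0], [-0.009, 1.0, -0.0], [-0.0, -0.0, -1.0]]
force: [-0.9, 0.0, -1.6]
opening: 0.23
```

```bash
python3 -c "
from h import *
go(.423,-.0507,-.010)"
```

```text
t 19.08 pos [ 0.423  -0.1937 -0.0096] yhead 90.53 tilt [ 1.e-04 -0.e+00 -1.e+00] F [-0.9  0.  -1.6] op 0.23 j6 -128.9
units [-0.053  5.719  0.015] per 10 [-0.0053  0.5719  0.0015] per 12 [-0.0045  0.4766  0.0012] min rows 6
```

Emit:
arm_command(commands=[{"translation":[0,0.4,0],"dr":[0,0,0],"jaw":1},{"translation":[0,0.8,0],"dr":[0,0,0],"jaw":1},{"translation":[0,0.8,0],"dr":[0,0,0],"jaw":1},{"translation":[0,0.8,0],"dr":[0,0,0],"jaw":1},{"translation":[0,0.8,0],"dr":[0,0,0],"jaw":1},{"translation":[0,0.8,0],"dr":[0,0,0],"jaw":1},{"translation":[0,0.8,0],"dr":[0,0,0],"jaw":1},{"translation":[0,0.5,0],"dr":[0,0,0],"jaw":1},{"translation":[0,0,0],"dr":[0,0,0],"jaw":1},{"translation":[0,0,0],"dr":[0,0,0],"jaw":1}])

```text
time_s: 19.92
position: [0.4211, -0.0502, -0.0097]
tcp_rot: [[-1.0, -0.013, -0.0], [-0.013, 1.0, 0.0], [0.0, 0.0, -1.0]]
force: [-0.7, -0.5, -1.6]
opening: 0.228
```

Run:
```python
from meas import *
go(.423,-.0507,-.0135)
p,d=capture("scene"); cv2.imwrite("pics/s12.png",cv2.resize(p[160:290,210:330,::-1],None,fx=4.5,fy=4.5,interpolation=cv2.INTER_CUBIC));np.save("s12.npy",p)
p,d=capture("top"); cv2.imwrite("pics/t12.png",cv2.resize(p[130:250,230:370,::-1],None,fx=5,fy=5,interpolation=cv2.INTER_CUBIC));np.save("t12.npy",p)
```

```text
t 19.92 pos [ 0.4211 -0.0502 -0.0097] yhead 90.72 tilt [-3.e-04  1.e-04 -1.e+00] F [-0.7 -0.5 -1.6] op 0.228 j6 -112.7
units [-0.076 -0.02   0.153] per 10 [-0.0076 -0.002   0.0153] per 12 [-0.0063 -0.0017  0.0127] min rows 1
```

View pics/s12.png

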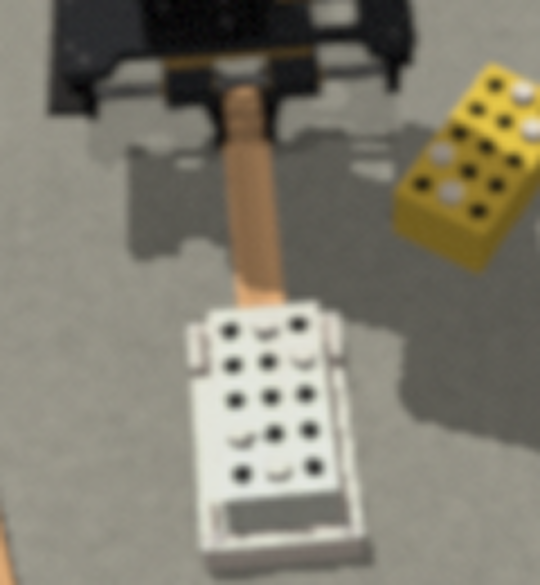

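View pics/t12.png

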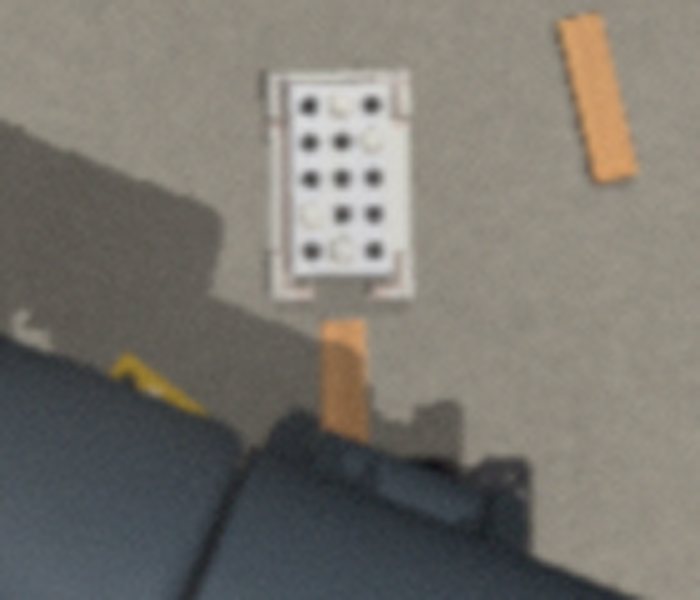

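Run:
```python
from meas import *
p=np.load("t12.npy")
hsv=cv2.cvtColor(p,cv2.COLOR_RGB2HSV)
# wedge edges via saturation
for v in range(194,216,3):
    r=hsv[v,285:315,1].astype(float);x=np.arange(285,315);th=90
    cr=[x[i]+(th-r[i])/(r[i+1]-r[i]) for i in range(29) if (r[i]-th)*(r[i+1]-th)<0]
    z=.004+.22*max(0,(v-193.5)*2.95/1000)
    if len(cr)>=2: W=onplane("top",[(cr[0],v),(cr[-1],v)],z)*1000; print(v,np.round(cr,2),np.round(W[:,:2],1).tolist(),"mid",np.round(W.mean(0)[:2],1))
r=hsv[185:205,299,1].astype(float);print(np.round(r))
g=p.astype(float).mean(2)
for v in (187,188):
    print(v,np.round(g[v,280:316]))
r,b,W,uv=rect("top",p,"white",(275,130,325,200),.025);print(r)
```

```text
194 [294.6  301.77] [[542.7, -39.8], [542.6, -61.2]] mid [542.7 -50.5]
197 [293.71 302.33] [[533.6, -37.0], [533.5, -62.7]] mid [533.6 -49.9]
200 [293.87 302.51] [[524.6, -37.4], [524.5, -63.1]] mid [524.5 -50.2]
203 [293.89 302.39] [[515.5, -37.4], [515.4, -62.6]] mid [515.5 -50. ]
206 [293.85 302.46] [[506.5, -37.2], [506.4, -62.7]] mid [506.5 -49.9]
209 [293.74 302.5 ] [[497.5, -36.7], [497.4, -62.6]] mid [497.5 -49.7]
212 [293.83 303.08] [[488.6, -36.9], [488.5, -64.2]] mid [488.5 -50.5]
215 [294.24 303.1 ] [[479.7, -38.0], [479.6, -64.1]] mid [479.6 -51.1]
[ 13.  29.  26.  30.  24.  25.  28.  29.  52. 103. 123. 126. 128. 129.
 122. 124. 121. 120. 121. 126.]
187 [135. 135. 124. 121. 154. 178. 175. 166. 157. 147. 141. 147. 142. 128.
 125. 122. 121. 118. 118. 120. 119. 121. 115. 104. 122. 141. 152. 156.
 164. 174. 182. 189. 174. 147. 136. 138.]
188 [135. 134. 128. 129. 154. 176. 180. 181. 180. 172. 171. 167. 153. 130.
 126. 122. 121. 122. 121. 120. 122. 122. 114. 114. 134. 161. 174. 180.
 188. 186. 183. 185. 172. 144. 139. 139.]
((622.9864501953125, -48.937225341796875), (136.0316619873047, 85.52508544921875), 0.43612363934516907)
```

Emit:
arm_command(commands=[{"translation":[0,0,0.08],"dr":[0,0,0],"jaw":1},{"translation":[0,0,0.07],"dr":[0,0,0],"jaw":1},{"translation":[-0.2,0,0],"dr":[0,0,0],"jaw":1},{"translation":[-0.3,0,0],"dr":[0,0,0],"jaw":1},{"translation":[-0.3,0,0],"dr":[0,0,0],"jaw":1},{"translation":[-0.3,0,0],"dr":[0,0,0],"jaw":1},{"translation":[0,0,0],"dr":[0,0,0],"jaw":1},{"translation":[0,0,0],"dr":[0,0,0],"jaw":1}])

```text
time_s: 20.68
position: [0.4505, -0.0513, -0.0135]
tcp_rot: [[-1.0, -0.011, 0.002], [-0.011, 1.0, -0.001], [-0.002, -0.001, -1.0]]
force: [0.6, 0.3, -0.5]
opening: 0.232
```

Run:
```python
from meas import *
go(.482,-.050,-.0135)
p,d=capture("top"); cv2.imwrite("pics/t13.png",cv2.resize(p[130:230,230:360,::-1],None,fx=6,fy=6,interpolation=cv2.INTER_CUBIC));np.save("t13.npy",p)
```

```text
t 20.68 pos [ 0.4505 -0.0513 -0.0135] yhead 90.65 tilt [ 2.3e-03 -8.0e-04 -1.0e+00] F [ 0.6  0.3 -0.5] op 0.232 j6 -111.3
units [-1.259  0.038  0.002] per 10 [-0.1259  0.0038  0.0002] per 12 [-1.05e-01  3.20e-03  1.00e-04] min rows 2
```

View pics/t13.png

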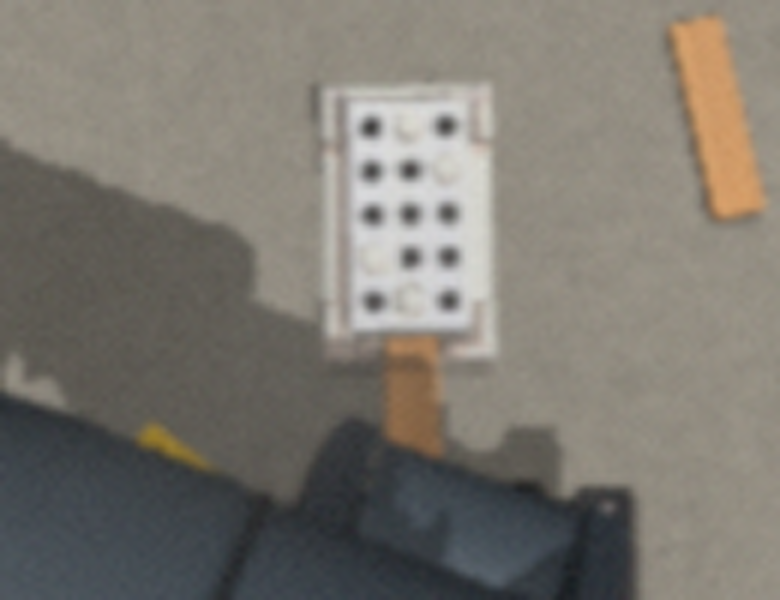

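Emit:
arm_command(commands=[{"translation":[-0.25,0.02,0],"dr":[0,0,0],"jaw":1},{"translation":[-0.25,0.02,0],"dr":[0,0,0],"jaw":1},{"translation":[-0.25,0,0],"dr":[0,0,0],"jaw":1},{"translation":[-0.25,0,0],"dr":[0,0,0],"jaw":1},{"translation":[-0.2,0,0],"dr":[0,0,0],"jaw":1},{"translation":[0,0,0],"dr":[0,0,0],"jaw":1},{"translation":[0,0,0],"dr":[0,0,0],"jaw":1},{"translation":[0,0,0],"dr":[0,0,0],"jaw":1}])

```text
time_s: 21.4
position: [0.4788, -0.0495, -0.0135]
tcp_rot: [[-1.0, -0.011, -0.0], [-0.011, 1.0, 0.0], [0.0, 0.0, -1.0]]
force: [0.0, -0.5, -0.6]
opening: 0.224
```

Run:
```python
from meas import *
go(.5055,-.0495,-.0135)
p,d=capture("scene"); np.save("s14.npy",p)
```

```text
t 21.4 pos [ 0.4788 -0.0495 -0.0135] yhead 90.64 tilt [-1.e-04  0.e+00 -1.e+00] F [ 0.  -0.5 -0.6] op 0.224 j6 -109.9
units [-1.068 -0.012 -0.002] per 10 [-0.1068 -0.0012 -0.0002] per 12 [-0.089  -0.001  -0.0002] min rows 2
```

Emit:
arm_command(commands=[{"translation":[-0.12,0,0],"dr":[0,0,0],"jaw":1},{"translation":[-0.12,0,0],"dr":[0,0,0],"jaw":1},{"translation":[-0.08,0,0],"dr":[0,0,0],"jaw":1},{"translation":[0,0,0],"dr":[0,0,0],"jaw":1},{"translation":[0,0,0],"dr":[0,0,0],"jaw":1}])

```text
time_s: 21.87
position: [0.4872, -0.0495, -0.0135]
tcp_rot: [[-1.0, -0.011, 0.0], [-0.011, 1.0, -0.0], [-0.0, -0.0, -1.0]]
force: [0.1, -0.8, 0.0]
opening: 0.23
```

Emit:
arm_command(commands=[{"translation":[-0.08,0,0],"dr":[0,0,0],"jaw":1},{"translation":[0,0,0],"dr":[0,0,0],"jaw":1},{"translation":[0,0,0],"dr":[0,0,0],"jaw":1}])

```text
time_s: 22.12
position: [0.489, -0.0495, -0.0135]
tcp_rot: [[-1.0, -0.011, 0.0], [-0.011, 1.0, -0.0], [-0.0, -0.0, -1.0]]
force: [0.5, -0.5, -1.2]
opening: 0.228
```

Emit:
arm_command(commands=[{"translation":[-0.08,0,0],"dr":[0,0,0],"jaw":1},{"translation":[0,0,0],"dr":[0,0,0],"jaw":1},{"translation":[0,0,0],"dr":[0,0,0],"jaw":1}])

```text
time_s: 22.37
position: [0.4911, -0.0494, -0.0135]
tcp_rot: [[-1.0, -0.011, 0.0], [-0.011, 1.0, -0.0], [-0.0, -0.0, -1.0]]
force: [0.5, 0.8, -0.4]
opening: 0.227
```

Emit:
arm_command(commands=[{"translation":[-0.08,0,0],"dr":[0,0,0],"jaw":1},{"translation":[0,0,0],"dr":[0,0,0],"jaw":1},{"translation":[0,0,0],"dr":[0,0,0],"jaw":1}])

```text
time_s: 22.62
position: [0.4917, -0.0491, -0.0135]
tcp_rot: [[-1.0, -0.011, -0.002], [-0.011, 1.0, 0.001], [0.002, 0.001, -1.0]]
force: [-2.9, 0.1, 1.6]
opening: 0.231
```

Run:
```python
from meas import *
go(.5055,-.0495,-.0135)
p,d=capture("scene"); np.save("s15.npy",p);np.save("s15d.npy",d)
```

```text
t 22.62 pos [ 0.4917 -0.0491 -0.0135] yhead 90.64 tilt [-2.2e-03  6.0e-04 -1.0e+00] F [-2.9  0.1  1.6] op 0.231 j6 -109.3
units [-0.553 -0.022 -0.003] per 10 [-0.0553 -0.0022 -0.0003] per 12 [-0.0461 -0.0019 -0.0003] min rows 1
```

Emit:
arm_command(commands=[{"translation":[-0.08,0,0],"dr":[0,0,0],"jaw":1},{"translation":[0,0,0],"dr":[0,0,0],"jaw":1},{"translation":[0,0,0],"dr":[0,0,0],"jaw":1}])

```text
time_s: 22.92
position: [0.4938, -0.049, -0.0135]
tcp_rot: [[-1.0, -0.011, -0.002], [-0.011, 1.0, 0.001], [0.002, 0.001, -1.0]]
force: [-4.4, 0.1, 2.1]
opening: 0.231
```

Emit:
arm_command(commands=[{"translation":[-0.08,0,0],"dr":[0,0,0],"jaw":1},{"translation":[0,0,0],"dr":[0,0,0],"jaw":1},{"translation":[0,0,0],"dr":[0,0,0],"jaw":1}])

```text
time_s: 23.17
position: [0.4954, -0.0489, -0.0135]
tcp_rot: [[-1.0, -0.011, -0.003], [-0.011, 1.0, 0.001], [0.003, 0.001, -1.0]]
force: [-4.9, -0.3, 2.4]
opening: 0.224
```

Emit:
arm_command(commands=[{"translation":[-0.08,0,0],"dr":[0,0,0],"jaw":1},{"translation":[0,0,0],"dr":[0,0,0],"jaw":1},{"translation":[0,0,0],"dr":[0,0,0],"jaw":1}])

```text
time_s: 23.42
position: [0.4972, -0.0488, -0.0135]
tcp_rot: [[-1.0, -0.011, -0.003], [-0.012, 1.0, 0.001], [0.003, 0.001, -1.0]]
force: [-5.9, 0.5, 3.7]
opening: 0.223
```

```bash
cat > cmp.py <<'E'
from meas import *
def fit(d):
    X=cloud("scene",d).reshape(-1,3)
    m=(X[:,2]>.045)&(X[:,2]<.060)&(X[:,0]>.577)&(X[:,0]<.670)&(X[:,1]>-.070)&(X[:,1]<-.026)
    Q=X[m];A=np.c_[Q[:,0]-.6235,Q[:,1]+.0485,np.ones(len(Q))]
    from scipy.optimize import least_squares
    r=least_squares(lambda c:A@c-Q[:,2],[0,0,.054],loss='soft_l1',f_scale=.001)
    return r.x,len(Q)
E
python3 - <<'E'
from cmp import *
go(.5055,-.0495,-.0135)
print(fit(np.load("scene0_d.npy"))) if 0 else None
print("before",fit(np.load("s15d.npy")))
p,d=capture("scene"); np.save("s16.npy",p);np.save("s16d.npy",d);print("now",fit(d))
E
```

```text
t 23.42 pos [ 0.4972 -0.0488 -0.0135] yhead 90.66 tilt [-3.2e-03  9.0e-04 -1.0e+00] F [-5.9  0.5  3.7] op 0.223 j6 -109.1
units [-0.332 -0.033 -0.003] per 10 [-0.0332 -0.0033 -0.0003] per 12 [-0.0276 -0.0028 -0.0002] min rows 1
before (array([0.00188645, 0.00142513, 0.05342242]), 624)
now (array([-0.00884638, -0.00655956,  0.05373544]), 623)
```

Emit:
arm_command(commands=[{"translation":[-0.08,0,0],"dr":[0,0,0],"jaw":1},{"translation":[-0.08,0,0],"dr":[0,0,0],"jaw":1},{"translation":[0,0,0],"dr":[0,0,0],"jaw":1},{"translation":[0,0,0],"dr":[0,0,0],"jaw":1},{"translation":[0,0,0],"dr":[0,0,0],"jaw":1}])

```text
time_s: 23.88
position: [0.5013, -0.0487, -0.0136]
tcp_rot: [[-1.0, -0.011, -0.003], [-0.011, 1.0, 0.001], [0.003, 0.001, -1.0]]
force: [-5.3, -0.0, 1.9]
opening: 0.229
```

Emit:
arm_command(commands=[{"translation":[-0.08,0,0],"dr":[0,0,0],"jaw":1},{"translation":[-0.08,0,0],"dr":[0,0,0],"jaw":1},{"translation":[0,0,0],"dr":[0,0,0],"jaw":1},{"translation":[0,0,0],"dr":[0,0,0],"jaw":1},{"translation":[0,0,0],"dr":[0,0,0],"jaw":1}])

```text
time_s: 24.3
position: [0.5053, -0.0487, -0.0135]
tcp_rot: [[-1.0, -0.011, -0.003], [-0.011, 1.0, 0.001], [0.003, 0.001, -1.0]]
force: [-5.4, 1.8, 4.1]
opening: 0.227
```

Run:
```python
from cmp import *
go(.5055,-.0495,-.0135)
for i in range(3):
    p,d=capture("scene"); print("now",fit(d))
np.save("s17.npy",p)
a=[cv2.resize(x[200:290,235:310,::-1],None,fx=5,fy=5,interpolation=cv2.INTER_CUBIC) for x in (np.load("s15.npy"),p)]
cv2.imwrite("pics/s17.png",np.hstack(a))
p,d=capture("top");np.save("t17.npy",p);cv2.imwrite("pics/t17.png",cv2.resize(p[130:230,230:360,::-1],None,fx=6,fy=6,interpolation=cv2.INTER_CUBIC))
```

```text
t 24.3 pos [ 0.5053 -0.0487 -0.0135] yhead 90.65 tilt [-2.9e-03  9.0e-04 -1.0e+00] F [-5.4  1.8  4.1] op 0.227 j6 -108.8
units [-0.007 -0.033 -0.002] per 10 [-0.0007 -0.0033 -0.0002] per 12 [-0.0005 -0.0028 -0.0002] min rows 1
now (array([-0.01524982, -0.00448352,  0.05455869]), 609)
now (array([-0.02355597,  0.00624387,  0.05454169]), 617)
now (array([-0.02367172,  0.00295168,  0.05455261]), 614)
```

View pics/s17.png

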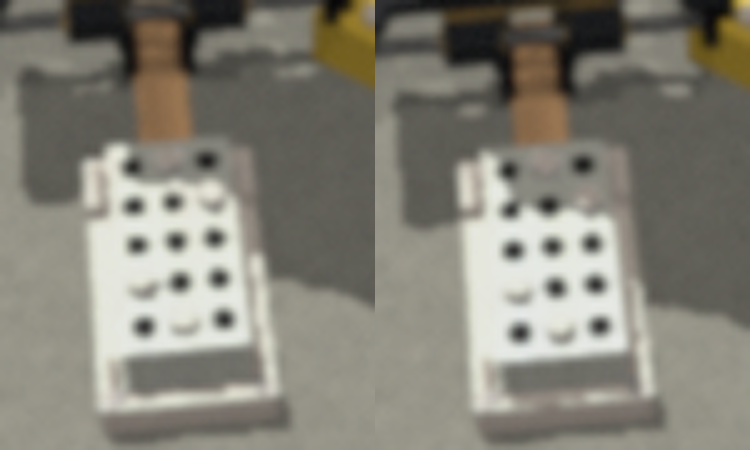

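View pics/t17.png

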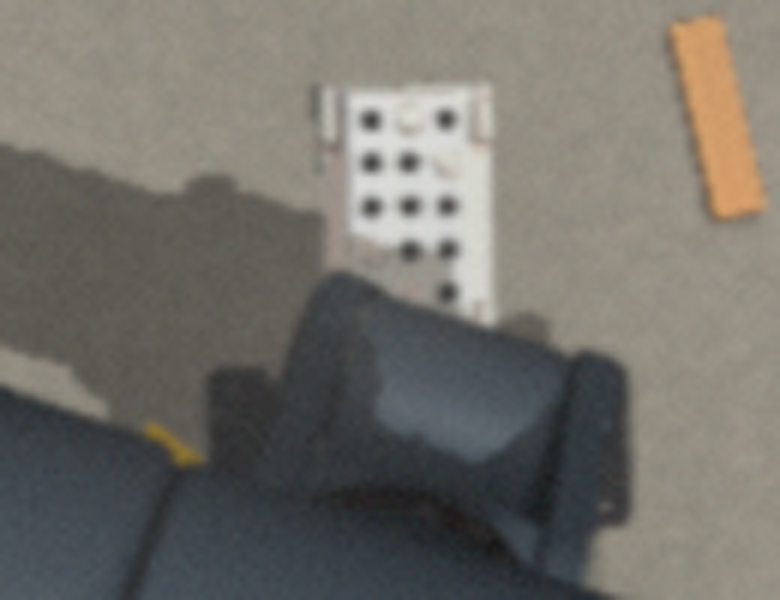

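Run:
```python
from cmp import *
f=lambda a:(np.array(a)+.5)/6-.5+[230,130]
for nm,pts,z in(("t13 far/near edge",[[410,99],[410,331]],.054),("cradle far/near",[[410,87],[340,358]],.025),("t13 row1",[[371,127],[446,127],[373,301],[448,301]],.054),("t17 row1",[[371,120],[446,120]],.0546),("t17 row5",[[448,292]],.0567)):
    print(nm,np.round(onplane("top",f(pts),z)[:,:2]*1000,1).tolist())
# holes by blob centroid
for n in("t13","t17"):
    p=np.load(n+".npy"); c=cv2.resize(p[144:190,286:310],None,fx=6,fy=6,interpolation=cv2.INTER_CUBIC).astype(float).mean(2)
    m=(c<90).astype(np.uint8); k,l,st,ce=cv2.connectedComponentsWithStats(m)
    uv=[(ce[i]+.5)/6-.5+[286,144] for i in range(1,k) if 40<st[i,4]<300]
    print(n,np.round(onplane("top",uv,.054)[:,:2]*1000,1).tolist())
go(.505,-.049,-.0135)
```

```text
t13 far/near edge [[677.1, -48.4], [565.4, -47.9]]
cradle far/near [[688.6, -49.6], [555.2, -14.7]]
t13 row1 [[663.7, -29.6], [663.5, -65.6], [579.9, -30.2], [579.7, -66.1]]
t17 row1 [[667.0, -29.6], [666.8, -65.6]]
t17 row5 [[583.8, -66.0]]
t13 [[663.5, -29.3], [664.2, -65.3], [642.5, -29.6], [642.9, -48.1], [621.4, -30.1], [600.8, -48.2], [579.6, -30.4]]
t17 [[666.9, -29.4], [667.4, -65.4], [646.4, -29.6], [646.5, -47.4], [625.1, -29.6], [625.4, -47.8], [603.5, -47.9], [604.2, -65.8], [583.7, -65.4]]
t 24.5 pos [ 0.5053 -0.0487 -0.0136] yhead 90.66 tilt [-2.9e-03  9.0e-04 -1.0e+00] F [-6.6  1.1  4.2] op 0.231 j6 -108.8
units [ 0.013 -0.013 -0.002] per 10 [ 0.0013 -0.0013 -0.0002] per 12 [ 0.0011 -0.0011 -0.0002] min rows 1
```

Emit:
arm_command(commands=[{"translation":[0,0,0],"dr":[0,0,0],"jaw":1},{"translation":[0,0,0],"dr":[0,0,0],"jaw":1},{"translation":[0,0,0],"dr":[0,0,0],"jaw":1},{"translation":[0,0,0],"dr":[0,0,0],"jaw":1},{"translation":[0,0,0],"dr":[0,0,0],"jaw":1},{"translation":[0,0,0],"dr":[0,0,0],"jaw":1}])

```text
time_s: 25.0
position: [0.5053, -0.0487, -0.0135]
tcp_rot: [[-1.0, -0.011, -0.003], [-0.011, 1.0, 0.001], [0.003, 0.001, -1.0]]
force: [-5.5, 1.0, 3.7]
opening: 0.229
```

Run:
```python
from cmp import *
go(.505,-.049,-.0135)
F=[fit(capture("scene")[1])[0] for i in range(6)]
print(np.round(np.mean(F,0),4),np.round(np.std(F,0),4))
p,d=capture("scene")
# bystander check: difference to first image
q=np.load("scene0_p.npy");cv2.imwrite("pics/s18.png",p[:,:,::-1])
D=np.abs(p.astype(int)-q).max(2);
for n,(u,v) in dict(stopper=(394,255),spacer=(206,285),clamp=(457,196),tipbox=(97,232),bottle=(137,280),jar=(441,268)).items(): print(n,np.median(D[v-15:v+15,u-15:u+15]))
```

```text
t 25.0 pos [ 0.5053 -0.0487 -0.0135] yhead 90.65 tilt [-2.9e-03  9.0e-04 -1.0e+00] F [-5.5  1.   3.7] op 0.229 j6 -108.8
units [ 0.012 -0.013 -0.002] per 10 [ 0.0012 -0.0013 -0.0002] per 12 [ 0.001  -0.0011 -0.0001] min rows 1
[-0.0203 -0.0024  0.0546] [0.0021 0.0029 0.0001]
stopper 15.0
spacer 16.0
clamp 14.0
tipbox 19.0
bottle 12.0
jar 14.0
```

View pics/s18.png

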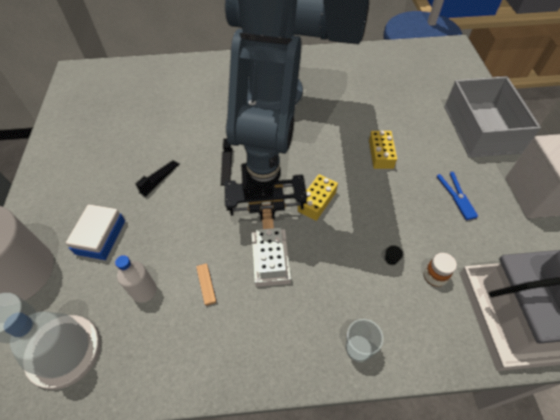

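Emit:
arm_command(commands=[{"translation":[-0.05,0,0],"dr":[0,0,0],"jaw":1},{"translation":[-0.05,0,0],"dr":[0,0,0],"jaw":1},{"translation":[0,0,0],"dr":[0,0,0],"jaw":1},{"translation":[0,0,0],"dr":[0,0,0],"jaw":1},{"translation":[0,0,0],"dr":[0,0,0],"jaw":1},{"translation":[0,0,0],"dr":[0,0,0],"jaw":1},{"translation":[0,0,0],"dr":[0,0,0],"jaw":1},{"translation":[0,0,0],"dr":[0,0,0],"jaw":1}])

```text
time_s: 26.02
position: [0.5074, -0.0486, -0.0135]
tcp_rot: [[-1.0, -0.011, -0.004], [-0.011, 1.0, 0.001], [0.004, 0.001, -1.0]]
force: [-6.5, 0.4, 3.3]
opening: 0.221
```

Run:
```python
from cmp import *
go(.505,-.049,-.0135)
F=[fit(capture("scene")[1])[0] for i in range(6)]
print(np.round(np.mean(F,0),4),np.round(np.std(F,0),4))
print(hand_in())
```

```text
t 26.02 pos [ 0.5074 -0.0486 -0.0135] yhead 90.66 tilt [-0.0036  0.0011 -1.    ] F [-6.5  0.4  3.3] op 0.221 j6 -108.7
units [ 0.098 -0.016 -0.002] per 10 [ 0.0098 -0.0016 -0.0002] per 12 [ 0.0081 -0.0013 -0.0001] min rows 1
[-0.0262 -0.0031  0.0548] [0.0024 0.0053 0.0001]
the job is handed in; nothing more can be done
None
```

I set the block in the cradle pocket and let go of it. I then slid the wooden wedge into the slot until the block's front edge lifted about 3 mm, and handed in at 26 s with the wedge still gripped. No verdict was reported.

**Last checks:**
- **Block tilt:** depth fits showed about 0.026 rad, or roughly 2.9 mm of lift. Wedge travel since first contact suggests about 3.5 mm. Both are inside the 1.5–5 mm window. Individual fits scattered by about ±0.0024 rad.
- **Block position:** after the main push, about 2 mm before the final wedge position, the block's centre was about 2.5 mm toward the back of the pocket. That fits it having slid to the back wall. It looked square in the pocket.
- **Wedge:** the wrist force held steady at about 6 N and the jaws stayed on the handle. Nothing else touched the block, as far as the pictures show.
- **Bystanders:** the look-alikes and other bench items appear unmoved in a view taken shortly before the end. I checked them only by eye and by a rough image difference.

**What disagreed:**
- **Gripper height:** the fingertips sat about 24–32 mm higher than the reported tool position and the stated 8 mm fingertip offset implied. My first grasp therefore closed on air above the block without moving it. I measured the offset from the camera and then worked relative to it.
- **Camera views:** the two cameras differed by about 2 mm in y on the cradle, so I took values between them.

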